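# Tip a steel parallel out of its fitted tray and pair it with its mate

## Task

The larger steel parallel lies flush in its fitted wooden tray: press down the end nearer the robot, where the pocket is hollow underneath (as the empty pocket next to it shows), so that the other end tips up and stays up when you let go, then take it by the raised end. Lay it gently (do not drop it) flat on the dark granite plate beside its mate that already lies there, parallel to it, ends level, with a gap of about 60 mm between the two. Leave the mate and the other things where they are.

Things in the scene. Friction and masses are not known exactly. Their poses are not given: they have to be found in the camera images.
- parallel_mid (a point): Centre (half-way up) of the parallel to be moved: loose ground-steel bar 100 x 32 x 16 mm, about 0.4 kg. x along its 100 mm length, y along its 32 mm width, z up at the start, when its top is flush with the tray top, 56 mm above the bench. Its -x end, nearer the robot, lies over the hollow ramp (press about 36 mm from the centre); its +x end lies on flat floor and will rise.
- mate_mid (a point): Centre (half-way up) of the mate: an equal loose bar, same axes, flat on its 32 mm face on the granite plate, within 60 mm of the plate's middle. A gap of 60 mm between facing long sides means 92 mm between the two centre lines. Either side will do; pick the one that has more of the plate.
- tray: Fixed hardwood tray, 56 mm high; origin on its underside; reaches from x -66 to +63, y -86 to +86 mm. Four pockets along x: two 36 mm wide for 100 mm parallels, at y = +58 (holds the one to be moved) and +14 mm (empty, its parallel is the mate); two 28 mm wide at y = -26 and -62 mm hold the short ones. All tops flush; no finger fits beside a parallel (2 mm free at each side).
- pocket (a point): Fixed point: centre of the mouth of the pocket that holds the parallel, level with the tray top, axes as the tray's. The floor is flat, 16 mm deep, from the +x end wall (x = +51 mm) to a crest at x = -2.5 mm; from there a ramp falls at 0.56 rad to the -x end wall (x = -54.5 mm). The pocket is 36 mm wide: the tips of a shut gripper can follow the pressed end down into it.
- crest (a point): Fixed point in the same pocket: middle of the crest, 16 mm below the tray top, axes as the tray's (y along the crest). Pressed 10 to 15 mm down near its -x end, the parallel rocks over the crest, drops on to the ramp and stays by itself, tilted 0.5 to 0.56 rad; it may slide some mm down. The raised end's underside then stands about 7 to 12 mm above the tray top, its top edge about 20 to 25 mm.
- plate: Fixed dark granite surface plate, 250 x 250 mm, top face 50 mm above the bench; origin at the bench under its centre, z up.
- short0: Loose short steel parallel 80 x 24 x 12 mm, origin at its centre, flush in the tray's pocket at y = -26 mm. Leave alone.
- short1: As short0, in the pocket at y = -62 mm. Leave alone.
- indicator: Dial indicator on a stand, 2.2 kg, loose, 230 mm tall, arm reaching 139 mm from the column towards its own -x at a height of 190 mm; origin under its 60 x 50 mm base. Stands beyond the work. Leave alone.
- bin: Yellow plastic stock bin with screws, 150 x 100 x 75 mm, loose; origin under its centre. Stands beyond the work. Leave alone.
Things that resemble listed ones, but are neither listed nor needed, are in the scene too. Leave any blue or pink look-alike of the part that bears mate_mid alone.

How it is judged:
By the outcome, as a careful person would: the job done as asked, in the order asked, and still so for the second after the job is handed in, with the robot touching nothing.
It also fails if it takes over 58 s, if anything falls off the work surface, if the arm or the gripper's body presses on something with over 40 N, if the wrist force passes 120 N, or if a joint passes its speed limit or range.

## Robot

A 6-joint arm with a two-finger parallel gripper is mounted at the origin on the work surface. World frame = base frame: x ahead of the robot, y to its left, z up, the work surface at z = 0. Lengths are in m, angles in degrees, forces in N, time in s.
With the tool pointing down it reaches from about 0.375 to 0.9 m from the base axis. Payload 3.1 kg.
Tool frame: the origin (TCP) lies at the very end of the fingers, on their centre line; the grasp point (between the pads) lies 19 mm behind it (bot.grip_point_offset is the distance from the TCP to the grasp point, in m); z points along the fingers, x is the direction in which the jaws open and shut, and the axes are right-handed (so a half turn about z gives the same grasp; the last joint's range is limited). The gripper opens to 87 mm and grips with 3 to 60 N. Pads are 19 mm wide; open, the fingers measure 117 mm over their backs; the gripper's body (75 mm by 190 mm) begins 51 mm behind the grasp point.
Start: joints at [64.601, 30.224, 82.088, -0, 67.689, -10.227], TCP at [0.164, 0.603, 0.223] pointing down, gripper open.
Joint ranges: [-176.69, 176.69], [-43.24, 126.21], [12.49, 139.97], [-82, 262], [0, 151.66], [-163.58, 163.58]. Speed limits (degrees/s): [159.86, 159.86, 180, 180, 180, 180].

## Interface

Orientations are given as a 3x3 rotation matrix whose columns are the frame's x, y, z axes.
In Python, from rig import bot, capture, recognise, place_of gives the robot as it stands.
- The arm moves only by the tool send_rows, never from a script. Its argument "motion" is a list of rows, each a list of 2 entries, a list of its own where there are three numbers: the shift along the tool's x, y, z in mm, then the turn about the tool's z in rad. A call has exactly 5 rows; each row shifts and turns the pose as measured when the row begins, along the tool's axes as they then stand; what a row does not reach is not made up. A row lasts 1/12 s, in which the tool goes at most 41.7 mm and 7.16 degrees, less where a joint would pass 70% of its speed; a pose out of reach is approached as far as the arm can. A call with a gripper value outside its range is refused whole. "gripper" is the closure, from 0 (fully open) to 1 (shut), set as the call begins (left out, the last holds). The fingers move at their own pace and stop on an object; the grip force is fixed at half the most. Time passes only in rows, so rows that do not move let the fingers close, or fill a call up. It gives the time, the measured TCP pose, the force and the opening at its end, in the units of the state.
- bot.read_state(): the state, without advancing time (a new reading comes with each control period).
- capture(name): name is "scene" or "top" or "wrist"; returns a dict with "image" (420x560x3 uint8, blue, green, red), "fx", "fy", "cx", "cy" (pixels), "dist_coeffs" ([k1, k2, p1, p2, k3] as OpenCV has them; the pictures are not rectified), "rvec" (rotation vector, rad) and "tvec" (3), from world to camera coordinates, as OpenCV has them. Camera axes: x right, y down, z forward; pixel columns grow to the right and rows downward; lengths in m; the calibration is good to about 2 mm. A picture is of the moment at which its call begins. There is no depth.
- bot.hand_in(): hands the job in, once; it reports no verdict.
Trained networks look in the newest picture that a camera, given by its name, has taken for a name from the list of things; names that differ only in an ending like _2 or _b are one class to them, and where a whole thing is asked for, a point or a joint stands for the part that bears it (a point fixed in the world has none). Each returns a list of dicts, best first, with "p" (0 to 1); they miss things now and then, are a little off and sometimes report something else, mostly with a low value. They report only what shows in the picture. A call takes as long as a camera call. They do not tell look-alikes from the thing itself.
- recognise(camera, target): "xy" ([column, row] in pixels, amid what is visible of it).
- place_of(camera, target): "xy" ([column, row] in pixels: a listed point, or the origin of a listed thing).
The state is a dict: "time_s": time; "joint_positions": joint angles; "qvel": joint speeds; "tau": joint torques, N m; "position": TCP position; "tcp_rot": TCP orientation; "force": force on the tool from outside, world axes, zero at the start; "moment": the same for the moment, N m; "opening": opening from 0.0 (shut) to 1.0 (fully open).
Only numpy, scipy, OpenCV 4.12 (cv2) and the standard library are available. Lean on these libraries where they do the work, as an engineer would, in place of code of your own. Each camera call takes 0.05 s, during which the arm holds its last target.

## Working session

There is one attempt and no reset: what is moved stays moved. The work goes in short steps, Python scripts to look and compute and a tool call to move; the robot and the scene stay as the last step left them, time stands still between calls to the robot, and variables do not carry over. Pictures are saved under pics/ and viewed, and the job is handed in when it is done.

Besides the shell and the picture viewer there is one more tool, called after "Request:" by a JSON object that holds its "fn" and its "kwargs". send_rows: Moves the arm, as the interface text tells. Its arguments: {"type":"object","properties":{"motion":{"type":"array","items":{"type":"array"}},"gripper":{"type":"number"}},"required":["motion"]}

```bash
mkdir -p pics; ls; python3 - <<'E'
from rig import bot,capture,recognise,place_of
import cv2,numpy as np
print(bot.read_state(), bot.grip_point_offset)
for n in ["scene","top","wrist"]:
    c=capture(n); cv2.imwrite(f"pics/{n}0.png",c["image"])
    print(n,c["fx"],c["fy"],c["cx"],c["cy"],c["dist_coeffs"],c["rvec"],c["tvec"])
    for t in ["parallel_mid","mate_mid","tray","pocket","crest","plate"]:
        print(t,[(np.round(d["xy"],1).tolist(),round(d["p"],2)) for d in place_of(n,t)][:4])
E
```

```text
pics
{'time_s': 0.0, 'joint_positions': array([ 6.45986075e+01,  3.02778395e+01,  8.21563343e+01,  2.55357762e-04,
        6.76867076e+01, -1.02278037e+01]), 'qvel': array([-0.01834321,  0.1195207 ,  0.05855468,  0.02196644, -0.04468507,
       -0.03881569]), 'tau': array([-2.76491824e-05, -4.40038741e+01, -1.76595175e+01,  6.33200677e-02,
        5.82181779e-02, -1.58486851e-04]), 'position': array([0.16325271, 0.60255792, 0.22158398]), 'tcp_rot': array([[ 2.61745009e-01,  9.65136635e-01, -9.08728126e-04],
       [ 9.65134831e-01, -2.61746312e-01, -1.90404500e-03],
       [-2.07551982e-03, -3.78670891e-04, -9.99997774e-01]]), 'force': array([0.31971635, 0.64449917, 0.19394984]), 'moment': array([-0.02358351,  0.04933671,  0.05075149]), 'opening': 0.9964047966433601} 0.0187
scene 486.38799298795664 486.38799298795664 282.19547384983565 210.7871469637414 [-0.11480542  0.          0.          0.          0.        ] [ 1.90445976  1.80866542 -0.56197177] [-0.12607642 -0.40869016  1.67766996]
parallel_mid [([186.2, 209.0], 0.83), ([171.1, 227.5], 0.38)]
mate_mid [([335.5, 191.2], 0.83), 
[... 234 characters left out ...]
2154589  0.          0.          0.          0.        ] [ 2.1844262  -2.15943014  0.09649632] [0.07634519 0.55621353 1.14852103]
parallel_mid [([375.3, 228.3], 0.88)]
mate_mid [([120.9, 301.3], 0.92), ([203.2, 236.1], 0.63), ([127.7, 228.9], 0.6)]
tray [([394.3, 220.8], 0.91), ([419.4, 208.9], 0.53)]
pocket [([377.9, 229.9], 0.69)]
crest [([377.3, 230.2], 0.9)]
plate [([225.1, 241.1], 0.55)]
wrist 325.85171366637655 325.85171366637655 284.5170623325227 210.67777355770912 [-0.06929572  0.          0.          0.          0.        ] [-2.32170908 -1.77426335 -0.23600115] [-0.62491058 -0.03041558  0.38905856]
parallel_mid []
mate_mid [([221.5, 335.1], 0.82)]
tray []
pocket []
crest []
plate []
```

View pics/scene0.png

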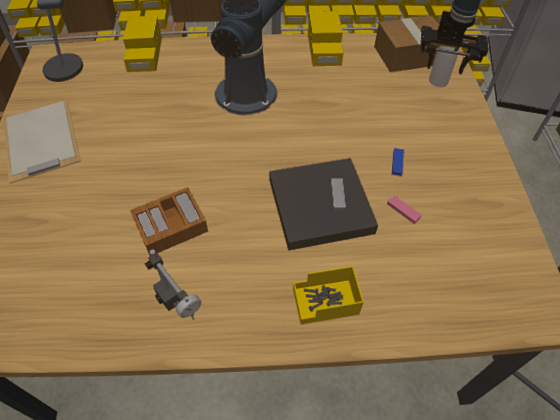

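View pics/top0.png

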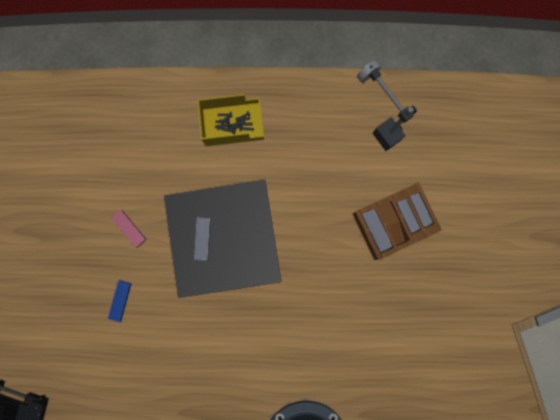

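View pics/wrist0.png

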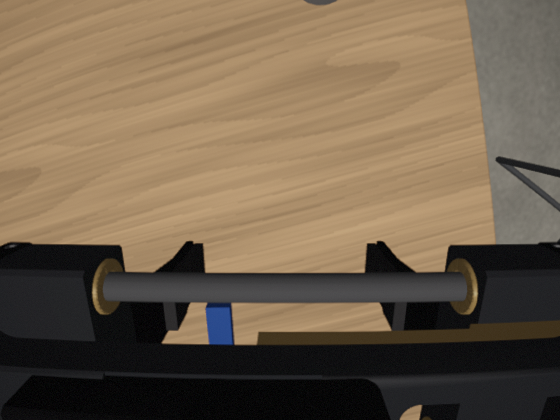

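Scene shows the robot at the top, tray at about (170,220) with the large bar at (186,209), plate at (322,202) with the steel mate at (338,192); the blue (398,161) and pink (404,209) bars are look-alikes on the bench. Top: bar (377,229), empty pocket (393,221), shorts (408,216)/(421,209), mate (202,238), blue (120,301), pink (128,229).
Candidates: target = big bar beside the empty pocket (top 377,229), not the shorts; mate = steel bar on the plate (top 202,238). I'll check that in close crops.

```bash
cat > h.py <<'E'
import numpy as np,cv2,json
def P(c):
    R,_=cv2.Rodrigues(np.array(c["rvec"],float)); t=np.array(c["tvec"],float).reshape(3)
    K=np.array([[c["fx"],0,c["cx"]],[0,c["fy"],c["cy"]],[0,0,1.]])
    return K,np.array(c["dist_coeffs"],float),R,t
def ray(c,xy):
    K,d,R,t=P(c); u=cv2.undistortPoints(np.array([[xy]],float),K,d)[0,0]
    v=R.T@np.array([u[0],u[1],1]); return -R.T@t, v/np.linalg.norm(v)
def onz(c,xy,z):
    o,v=ray(c,xy); return o+v*(z-o[2])/v[2]
def tri(obs):
    A=np.zeros((3,3));b=np.zeros(3)
    for c,xy in obs:
        o,v=ray(c,xy); M=np.eye(3)-np.outer(v,v); A+=M; b+=M@o
    x=np.linalg.solve(A,b)
    return x,[np.linalg.norm((np.eye(3)-np.outer(v,v))@(x-o))*1000 for o,v in [ray(c,xy) for c,xy in obs]]
def proj(c,X):
    K,d,R,t=P(c); return cv2.projectPoints(np.array(X,float).reshape(-1,3),np.array(c["rvec"],float),t,K,d)[0][:,0]
def crop(c,name,x0,y0,w,h,s):
    im=cv2.resize(c["image"][y0:y0+h,x0:x0+w],None,fx=s,fy=s,interpolation=cv2.INTER_CUBIC)
    cv2.imwrite(name,im)
E
python3 - <<'E'
from rig import *
from h import *
t=capture("top"); s=capture("scene")
crop(t,"pics/t_tray.png",340,175,110,90,7); crop(t,"pics/t_plate.png",155,170,135,135,4)
crop(s,"pics/s_tray.png",120,180,100,75,8); crop(s,"pics/s_plate.png",260,150,130,100,6)
print("mid",tri([(t,[375.3,228.3]),(s,[186.2,209.0])]))
print("pocket",tri([(t,[377.9,229.9]),(s,[185.8,207])]))
print("mate",tri([(t,[203.2,236.1]),(s,[335.5,191.2])]))
print("tray",tri([(t,[394.3,220.8]),(s,[171.1,227.])]))
E
```

```text
mid (array([ 0.52583746, -0.16440364,  0.05206638]), [np.float64(2.615885732700856), np.float64(2.6158857327008906)])
pocket (array([ 0.52179867, -0.16740433,  0.05640882]), [np.float64(0.3284788628908477), np.float64(0.3284788628907968)])
mate (array([0.50131234, 0.24497677, 0.07647368]), [np.float64(1.1122187254212035), np.float64(1.1122187254212779)])
tray (array([ 0.5487123 , -0.21787917,  0.00214178]), [np.float64(2.5716121481779664), np.float64(2.5716121481779552)])
```

View pics/t_tray.png

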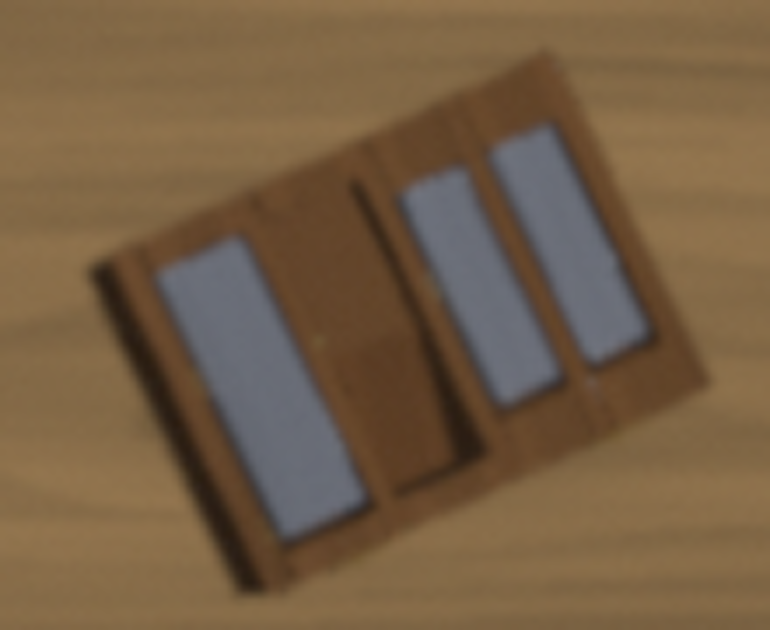

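View pics/t_plate.png

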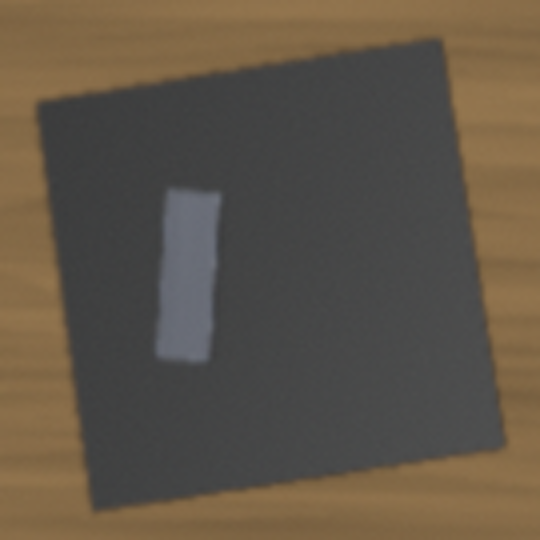

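View pics/s_tray.png

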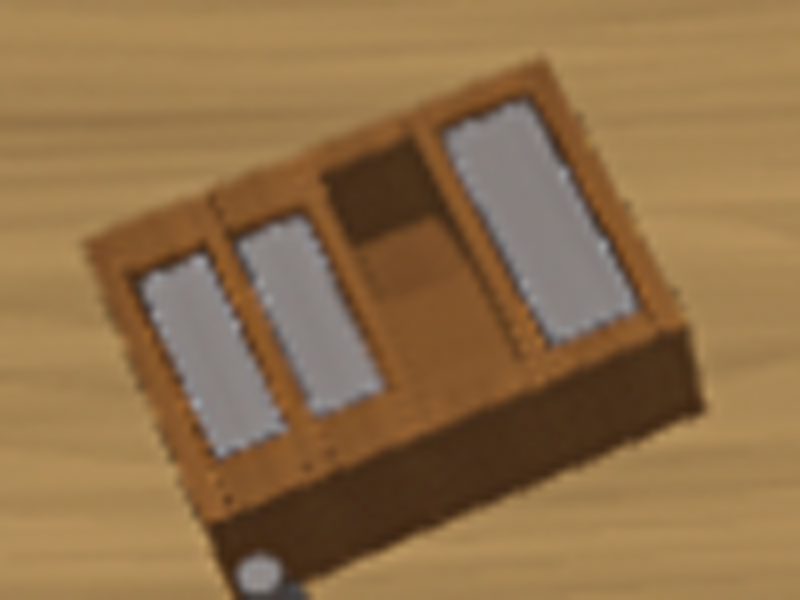

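View pics/s_plate.png

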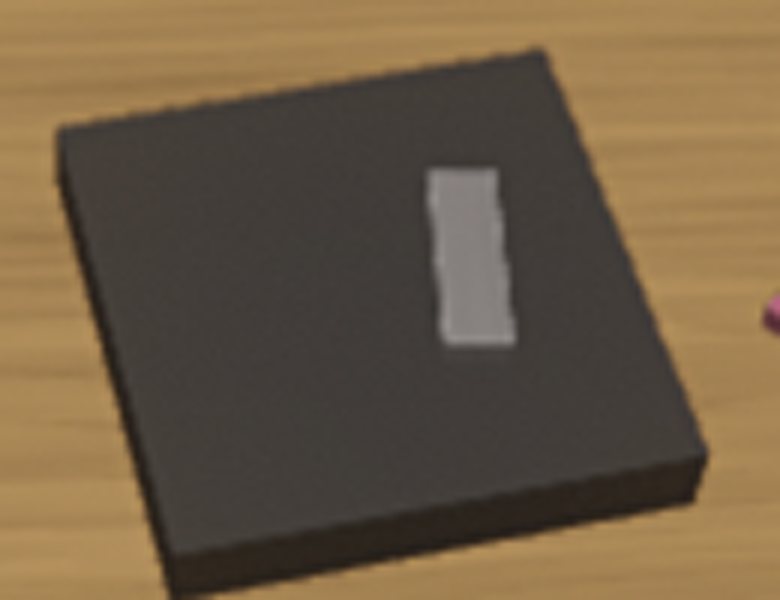

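```bash
cat >> h.py <<'E'
def quad(c,seed,r=60,s=6):
    """subpixel 4 corners of the grey-bright blob at the seed pixel"""
    x0,y0=max(0,int(seed[0]-r)),max(0,int(seed[1]-r))
    im=c["image"][y0:int(seed[1]+r),x0:int(seed[0]+r)]
    im=cv2.resize(im,None,fx=s,fy=s,interpolation=cv2.INTER_CUBIC).astype(float)
    # bluish-ness*brightness: blue channel separates steel from wood and granite
    b=cv2.GaussianBlur(im[:,:,0],(0,0),s*0.3)
    sx,sy=int((seed[0]-x0+.5)*s),int((seed[1]-y0+.5)*s)
    fg=np.median(b[sy-6:sy+7,sx-6:sx+7]); bg=np.percentile(b,25)
    m=(b>(fg+bg)/2).astype(np.uint8)
    n,l=cv2.connectedComponents(m); k=(l==l[sy,sx]).astype(np.uint8)
    cs,_=cv2.findContours(k,cv2.RETR_EXTERNAL,cv2.CHAIN_APPROX_NONE)
    ct=max(cs,key=cv2.contourArea)
    q=cv2.approxPolyN(ct,4,ensure_convex=True).reshape(4,2).astype(float)
    # refine each side by a line fit
    L=[]
    p=ct.reshape(-1,2).astype(float)
    for i in range(4):
        a,bb=q[i],q[(i+1)%4]; d=(bb-a); n_=np.linalg.norm(d); d/=n_
        u=(p-a)@d; w=abs((p-a)@np.array([-d[1],d[0]]))
        sel=p[(u>.12*n_)&(u<.88*n_)&(w<s*2.5)]
        L.append(cv2.fitLine(sel.astype(np.float32),cv2.DIST_HUBER,0,.01,.01).ravel())
    out=[]
    for i in range(4):
        a,bb=L[i-1],L[i]
        A=np.array([[a[0],-bb[0]],[a[1],-bb[1]]]); tt=np.linalg.solve(A,[bb[2]-a[2],bb[3]-a[3]])
        out.append([a[2]+tt[0]*a[0],a[3]+tt[0]*a[1]])
    return (np.array(out)+.5)/s-.5+[x0,y0]
def rect(x,y,z,yaw,l=.1,w=.032):
    c,s=np.cos(yaw),np.sin(yaw)
    return np.array([[x+c*a-s*b,y+s*a+c*b,z] for a,b in [(l/2,w/2),(l/2,-w/2),(-l/2,-w/2),(-l/2,w/2)]])
def match(c,q,R):
    pr=proj(c,R); best=None
    for f in (1,-1):
        for k in range(4):
            qq=np.roll(q[::f],k,0); e=np.abs(qq-pr).sum()
            if best is None or e<best[0]: best=(e,qq)
    return best[1]
E
cat > m1.py <<'E'
from rig import *
from h import *
from scipy.optimize import least_squares
t=capture("top"); s=capture("scene")
def do(name,st,ss,g):
    qt=match(t,quad(t,st,45),rect(*g)); qs=match(s,quad(s,ss,35),rect(*g))
    X=[tri([(t,a),(s,b)]) for a,b in zip(qt,qs)]
    print(name,"corners",[np.round(x[0]*1000,1).tolist() for x in X],"res",[round(x[1][0],1) for x in X])
    Q=np.array([x[0] for x in X]); print(" len",np.linalg.norm(Q[0]-Q[3])*1e3,np.linalg.norm(Q[1]-Q[2])*1e3,"wid",np.linalg.norm(Q[0]-Q[1])*1e3,np.linalg.norm(Q[2]-Q[3])*1e3,"zmean",Q[:,2].mean()*1e3)
    f=lambda p:np.concatenate([(proj(t,rect(*p))-qt).ravel(),(proj(s,rect(*p))-qs).ravel()])
    r=least_squares(f,g,x_scale=[.01,.01,.01,.1]); print(" fit",np.round(r.x[:3]*1e3,1),np.degrees(r.x[3]),"px",np.round(r.fun,2).tolist())
    f3=lambda p:(proj(t,rect(p[0],p[1],g[2],p[2]))-qt).ravel()
    r3=least_squares(f3,[g[0],g[1],g[3]]);print(" top only",np.round(r3.x[:2]*1e3,1),np.degrees(r3.x[2]))
    f3=lambda p:(proj(s,rect(p[0],p[1],g[2],p[2]))-qs).ravel()
    r3=least_squares(f3,[g[0],g[1],g[3]]);print(" scene only",np.round(r3.x[:2]*1e3,1),np.degrees(r3.x[2]))
do("bar",[377,229],[187,209],[.523,-.167,.056,.45])
do("mate",[202,238],[338,192],[.500,.245,.066,-.05])
E
python3 m1.py
```

```text
bar corners [[560.3, -128.3, 56.8], [573.6, -157.5, 55.1], [484.6, -201.4, 56.8], [470.5, -172.4, 57.6]] res [np.float64(0.1), np.float64(0.2), np.float64(0.2), np.float64(0.1)]
 len 100.01296914643665 99.22493463813066 wid 32.20527245395586 32.23511568898565 zmean 56.57620663296641
 fit [ 522.2 -164.9   56.5] 26.192473696553968 px [0.09, 0.12, -0.11, -0.3, 0.04, 0.07, -0.04, 0.1, -0.03, -0.01, -0.03, -0.14, 0.1, 0.01, -0.06, 0.17]
 top only [ 522.3 -165. ] 26.18537763442074
 scene only [ 521.8 -165. ] 26.20338214691205
mate corners [[547.6, 266.0, 64.3], [545.2, 234.7, 63.0], [445.0, 237.7, 65.8], [447.9, 269.3, 67.3]] res [np.float64(0.4), np.float64(0.0), np.float64(0.1), np.float64(0.5)]
 len 99.771059471417 100.29637435037482 wid 31.375836335881708 31.837828294024956 zmean 65.09931201053068
 fit [496.4 251.9  65.1] -2.2106418813118243 px [-0.23, 0.22, 0.18, -0.3, 0.02, -0.35, -0.28, 0.36, -0.14, -0.34, -0.17, -0.28, 0.11, 0.38, -0.15, 0.28]
 top only [496.3 251.6] -2.3324754260991436
 scene only [497.1 252. ] -2.0546683795855807
```

Measured: bar top centre (522.2, −164.9, 56.5) mm with yaw 26.2°, mate top centre (496.5, 251.9, 65.1) mm with yaw −2.2°. The lengths, widths and heights agree with the text (100×32, 56 and 66 mm). The close crops confirm the choice: the wide bar sits beside the empty pocket, and the steel mate lies on the granite. Next I plan the press.

```bash
cat > plan.py <<'E'
import sys,numpy as np
from rig import bot
def plan(x,y,z,yaw,step=38.,turn=6.5,show=True):
    s=bot.read_state(); p=s["position"]*1e3; R=s["tcp_rot"]; a=np.degrees(np.arctan2(R[1,0],R[0,0]))
    print("t %.2f pos %s yaw %.2f force %s open %.3f tilt %.2f j %s"%(s["time_s"],np.round(p,1),a,np.round(s["force"],1),s["opening"],np.degrees(np.arccos(-R[2,2])),np.round(s["joint_positions"],0)))
    T=np.array([x,y,z]); d=(yaw-a+180)%360-180
    rows=[]
    for k in range(60):
        v=T-p
        if np.linalg.norm(v)<.3 and abs(d)<.1: break
        n=np.linalg.norm(v); v=v*min(1,step/n) if n>0 else v
        c,q=np.cos(np.radians(a)),np.sin(np.radians(a))
        w=np.clip(d,-turn,turn)
        rows.append([[round(float(v[0]*c+v[1]*q),1),round(float(v[0]*q-v[1]*c),1),round(float(-v[2]),1)],round(float(-np.radians(w)),3)])
        p=p+v;a+=w;d-=w
    for i in range(0,len(rows),5): print(rows[i:i+5])
if __name__=="__main__":
    a=[float(v) for v in sys.argv[1:]]; plan(*a)
E
python3 plan.py 490 -181 180 116.2
python3 - <<'E'
from rig import *
from h import *
t=capture("top")
for p in [[390,135],[408,113],[370,72]]: print(onz(t,p,0.0 if p[1]==135 else .19))
E
```

```text
t 1.25 pos [163.5 603.2 222.6] yaw 74.83 force [ 0.2  0.  -0.4] open 0.997 tilt 0.00 j [ 65.  30.  82.  -0.  68. -10.]
[[[-30.0, 23.2, 1.9], -0.113], [[-32.4, 19.7, 1.9], -0.113], [[-34.5, 15.9, 1.9], -0.113], [[-36.0, 11.9, 1.9], -0.113], [[-37.2, 7.7, 1.9], -0.113]]
[[[-37.8, 3.5, 1.9], -0.113], [[-37.9, -0.8, 1.9], -0.041], [[-37.9, -2.4, 1.9], -0.0], [[-37.9, -2.4, 1.9], -0.0], [[-37.9, -2.4, 1.9], -0.0]]
[[[-37.9, -2.4, 1.9], -0.0], [[-37.9, -2.4, 1.9], -0.0], [[-37.9, -2.4, 1.9], -0.0], [[-37.9, -2.4, 1.9], -0.0], [[-37.9, -2.4, 1.9], -0.0]]
[[[-37.9, -2.4, 1.9], -0.0], [[-37.9, -2.4, 1.9], -0.0], [[-37.9, -2.4, 1.9], -0.0], [[-37.9, -2.4, 1.9], -0.0], [[-37.9, -2.4, 1.9], -0.0]]
[[[-37.9, -2.4, 1.9], -0.0], [[-37.9, -2.4, 1.9], -0.0], [[-14.5, -0.9, 0.7], -0.0]]
[ 0.76949923 -0.21359222  0.        ]
[ 0.7683286  -0.20824952  0.19      ]
[ 0.85997951 -0.12643828  0.19      ]
```

Request:
{"fn": "send_rows", "kwargs": {"motion": [[[-30,23,0],-0.11],[[-32,20,0],-0.11],[[-34,16,0],-0.11],[[-36,12,0],-0.11],[[-37,8,0],-0.11]], "gripper": 1}}

```text
time_s: 1.72
position: [0.2374, 0.4329, 0.2216]
tcp_rot: [[-0.311, 0.95, 0.003], [0.95, 0.311, 0.009], [0.008, 0.006, -1.0]]
force: [0.1, 0.8, 1.1]
opening: 0.707
```

Request:
{"fn": "send_rows", "kwargs": {"motion": [[[-38,3.5,0],-0.11],[[-38,-1,0],-0.05],[[-38,-2,0],0],[[-38,-2,0],0],[[-38,-2,0],0]]}}

```text
time_s: 2.13
position: [0.3162, 0.2539, 0.2214]
tcp_rot: [[-0.467, 0.884, 0.007], [0.884, 0.467, 0.012], [0.007, 0.012, -1.0]]
force: [0.1, 1.0, 0.9]
opening: 0.324
```

```bash
python3 plan.py 490 -181 150 116.2
```

```text
t 2.13 pos [316.2 253.9 221.4] yaw 117.87 force [0.1 1.  0.9] open 0.324 tilt 0.78 j [ 23.  13. 112.   1.  54. -96.]
[[[-37.4, -4.0, 5.7], 0.029], [[-37.5, -2.9, 5.7], -0.0], [[-37.5, -2.9, 5.7], -0.0], [[-37.5, -2.9, 5.7], -0.0], [[-37.5, -2.9, 5.7], -0.0]]
[[[-37.5, -2.9, 5.7], -0.0], [[-37.5, -2.9, 5.7], -0.0], [[-37.5, -2.9, 5.7], -0.0], [[-37.5, -2.9, 5.7], -0.0], [[-37.5, -2.9, 5.7], -0.0]]
[[[-37.5, -2.9, 5.7], -0.0], [[-37.5, -2.9, 5.7], -0.0], [[-17.5, -1.3, 2.7], -0.0]]
```

Request:
{"fn": "send_rows", "kwargs": {"motion": [[[-37,0,2],0.03],[[-38,0,2],0],[[-38,-3,4],0],[[-38,-3,4],0],[[-38,-3,4],0]]}}

```text
time_s: 2.55
position: [0.3969, 0.0723, 0.2064]
tcp_rot: [[-0.44, 0.898, 0.017], [0.898, 0.44, 0.013], [0.004, 0.021, -1.0]]
force: [0.7, 0.1, 0.2]
opening: 0.021
```

Request:
{"fn": "send_rows", "kwargs": {"motion": [[[-38,-3,6],0],[[-38,-3,6],0],[[-38,-3,6],0],[[-38,-3,6],0],[[-38,-4,6],0]]}}

```text
time_s: 2.97
position: [0.4702, -0.116, 0.1762]
tcp_rot: [[-0.437, 0.899, 0.023], [0.899, 0.437, 0.012], [0.0, 0.026, -1.0]]
force: [1.0, -0.1, -0.2]
opening: 0.008
```

```bash
python3 plan.py 490 -181 110 116.2
```

```text
t 2.97 pos [ 470.2 -116.   176.2] yaw 115.94 force [ 1.  -0.1 -0.2] open 0.008 tilt 1.50 j [ -28.   23.  106.    2.   51. -145.]
[[[-26.9, -4.2, 26.5], -0.005], [[-26.9, -4.4, 26.5], -0.0], [[-13.3, -2.2, 13.2], -0.0]]
```

Request:
{"fn": "send_rows", "kwargs": {"motion": [[[-25,-4,20],0],[[-20,-4,20],0],[[-10,-2,15],0],[[0,0,0],0],[[0,0,0],0]]}}

```text
time_s: 3.38
position: [0.4938, -0.1846, 0.1196]
tcp_rot: [[-0.428, 0.903, 0.035], [0.904, 0.428, 0.003], [-0.012, 0.033, -0.999]]
force: [0.3, 0.3, -1.2]
opening: 0.007
```

```bash
python3 plan.py 490 -181 60 116.2; python3 - <<'E'
from rig import *
from h import *
for n in ["wrist","top"]:
    c=capture(n); cv2.imwrite(f"pics/{n}1.png",c["image"])
    print(n,c["rvec"],c["tvec"])
    if n=="wrist": print(proj(c,rect(.5222,-.1649,.056,np.radians(26.19))))
E
```

```text
t 3.38 pos [ 493.8 -184.6  119.6] yaw 115.31 force [ 0.3  0.3 -1.2] open 0.007 tilt 1.99 j [ -33.   31.  103.    2.   45. -150.]
[[[3.1, -1.2, 37.9], -0.016], [[1.8, -0.7, 21.7], -0.0]]
wrist [-1.57773738 -2.49362199 -0.36426767] [ 0.37885931 -0.35828987  0.17646169]
[[313.30995838 321.31271112]
 [273.44476631 321.63251514]
 [269.63612757 201.53989861]
 [314.93575964 200.97105552]]
top [ 2.1844262  -2.15943014  0.09649632] [0.07634519 0.55621353 1.14852103]
```

View pics/wrist1.png

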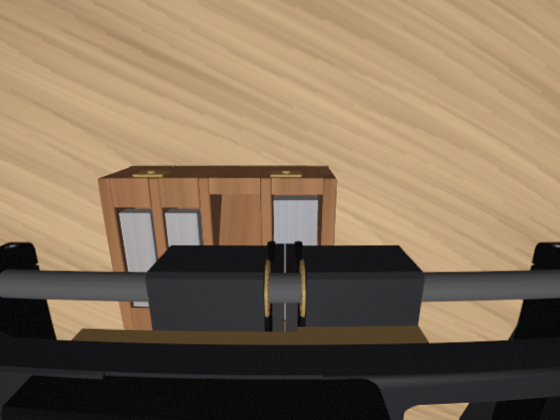

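Wrist picture: the bar's near end shows at about cols 273–318, row 197, with the shut fingers at col 285; the calibration predicts 270–315, row 201. I'll quantify the offset.

```bash
python3 - <<'E'
from rig import *
from h import *
c=capture("wrist"); crop(c,"pics/w_near.png",95,155,260,110,3)
K,d,R,t=P(c); print("cam pos",-R.T@t,"axes x",R[0],"z",R[2])
s=bot.read_state(); print(s["position"],s["tcp_rot"].tolist())
for p in [[273.5,197.5],[317.5,197]]: print(onz(c,p,.056))
print(rect(.5222,-.1649,.056,np.radians(26.19))[2:])
print("tcp px",proj(c,s["position"]))
E
```

```text
cam pos [ 0.42324743 -0.21474766  0.27871283] axes x [-0.42808267  0.90365925 -0.01204968] z [ 0.2700243   0.11516945 -0.95594083]
[ 0.49381716 -0.18328171  0.12070015] [[-0.4295489538256517, 0.9023369395078245, 0.03571755684451809], [0.9029496551314323, 0.4297386161773819, 0.0025772202033312614], [-0.013023692460888516, 0.03335819787701435, -0.9993586013384196]]
[ 0.48071349 -0.19910968  0.056     ]
[ 0.46699249 -0.17124121  0.056     ]
[[ 0.48439482 -0.20132483  0.056     ]
 [ 0.47027164 -0.1726101   0.056     ]]
tcp px [[284.75827233 262.1589066 ]]
```

View pics/w_near.png

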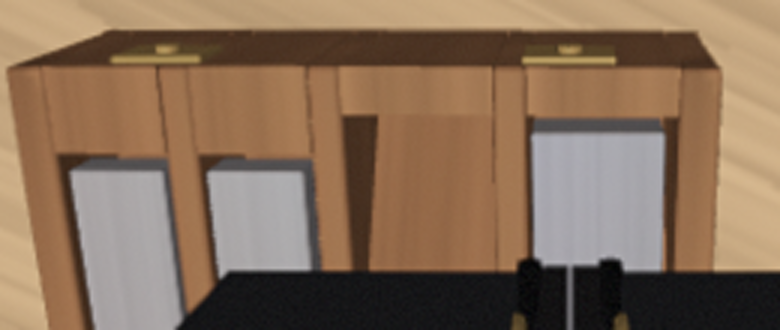

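```bash
python3 plan.py 488.5 -180 68 116.2; python3 - <<'E'
from rig import *
from h import *
s=bot.read_state()
for n in ["scene","top"]:
    c=capture(n); print(n,proj(c,s["position"]), proj(c,s["position"]-s["tcp_rot"][:,2]*.07))
    x,y=proj(c,s["position"])[0]; crop(c,f"pics/{n}_tip.png",int(x)-40,int(y)-40,80,80,7)
E
```

```text
t 3.53 pos [ 493.8 -183.3  120.7] yaw 115.44 force [-0.2  0.1  0.7] open 0.006 tilt 2.05 j [ -33.   31.  103.    2.   45. -150.]
[[[3.8, -2.4, 37.7], -0.013], [[1.5, -0.9, 15.0], -0.0]]
scene [[177.08028732 184.55244458]] [[172.732604  166.6834915]]
top [[391.14594455 240.55440107]] [[399.16686058 240.34605912]]
```

View pics/scene_tip.png

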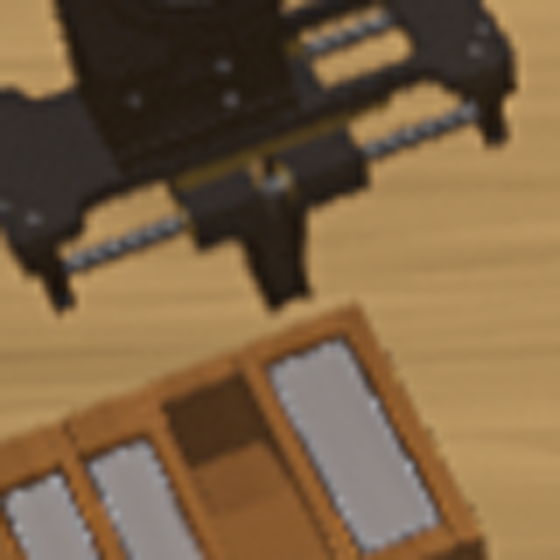

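Request:
{"fn": "send_rows", "kwargs": {"motion": [[[4,-2,25],-0.01],[[1,-1,15],0],[[0,0,8],0],[[0,0,0],0],[[0,0,0],0]]}}

```text
time_s: 4.05
position: [0.4937, -0.1772, 0.0769]
tcp_rot: [[-0.445, 0.894, 0.045], [0.895, 0.445, -0.003], [-0.023, 0.039, -0.999]]
force: [0.1, -0.0, -0.2]
opening: 0.008
```

```bash
python3 plan.py 488.5 -180 60 116.2; python3 - <<'E'
from rig import *
from h import *
s=bot.read_state()
for n in ["scene","wrist","top"]:
    c=capture(n); print(n,proj(c,s["position"]))
    x,y=proj(c,s["position"])[0]
    if n=="wrist": crop(c,f"pics/{n}_tip2.png",160,140,260,140,3);continue
    crop(c,f"pics/{n}_tip2.png",int(x)-40,int(y)-40,80,80,7)
E
```

```text
t 4.05 pos [ 493.7 -177.2   76.9] yaw 116.42 force [ 0.1 -0.  -0.2] open 0.008 tilt 2.58 j [ -33.   35.  105.    2.   37. -151.]
[[[-0.1, -5.9, 16.9], 0.004]]
scene [[181.84245328 194.43538555]]
wrist [[284.29492659 261.35955267]]
top [[384.1267313  241.36626184]]
```

View pics/wrist_tip2.png

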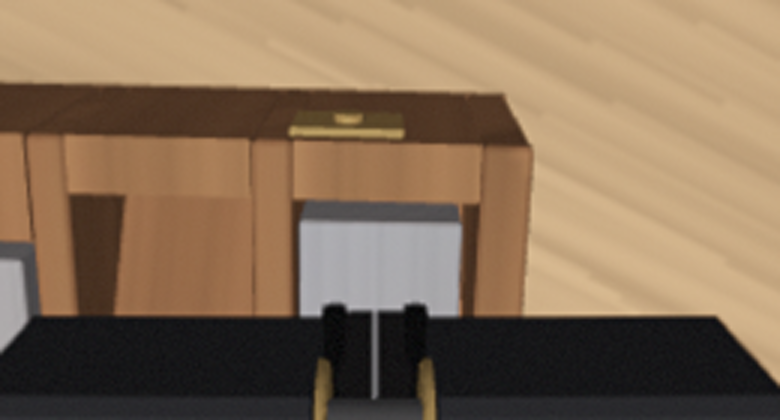

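View pics/scene_tip2.png

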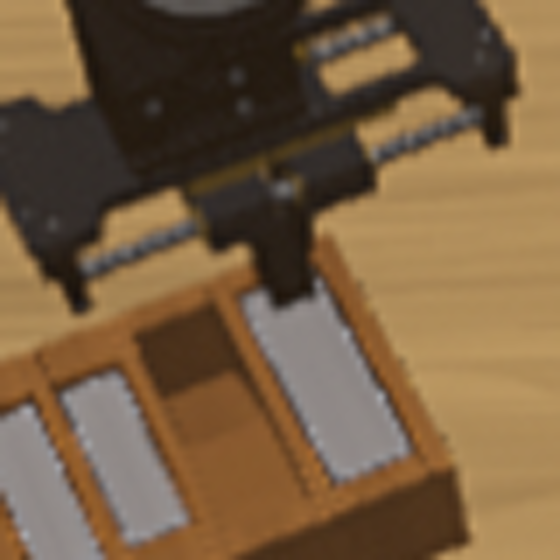

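View pics/top_tip2.png

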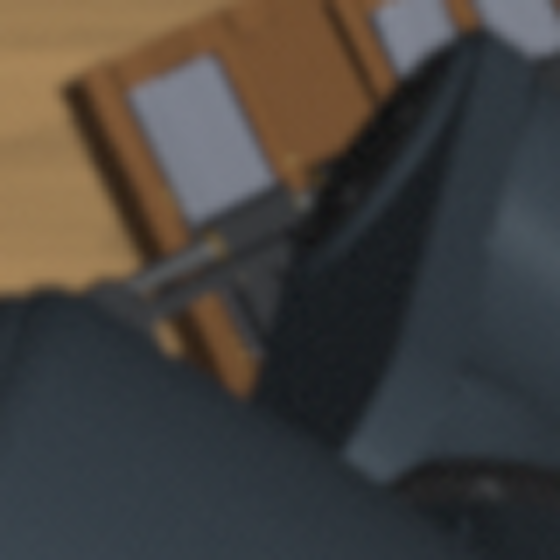

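Scene and wrist pictures show the shut tip (scene crop 290,300) just above the near end of the bar. In the wrist picture the bar's centre is at col 287 against fingers at 285, about 1 mm off laterally. I'll correct that and touch down.

Request:
{"fn": "send_rows", "kwargs": {"motion": [[[0.8,-3,7],0],[[0,-3,7],0],[[0,0,4],0],[[0,0,2],0],[[0,0,0],0]]}}

```text
time_s: 4.62
position: [0.49, -0.1812, 0.0569]
tcp_rot: [[-0.444, 0.895, 0.05], [0.896, 0.445, -0.006], [-0.027, 0.042, -0.999]]
force: [-0.2, -0.3, -0.5]
opening: 0.008
```

```bash
python3 plan.py 488.5 -180 50 116.2; python3 - <<'E'
from rig import *
from h import *
c=capture("wrist"); crop(c,f"pics/wrist_tip3.png",160,140,260,140,3)
E
```

```text
t 4.62 pos [ 490.  -181.2   56.9] yaw 116.37 force [-0.2 -0.3 -0.5] open 0.008 tilt 2.86 j [ -33.   37.  106.    2.   34. -152.]
[[[1.7, -0.8, 6.9], 0.003]]
```

View pics/wrist_tip3.png

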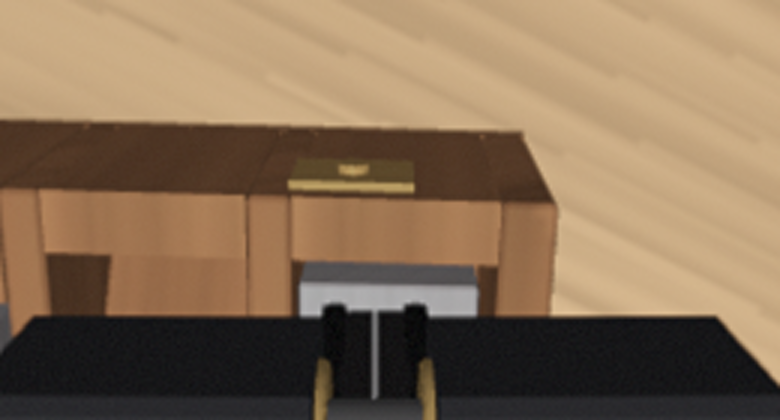

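Request:
{"fn": "send_rows", "kwargs": {"motion": [[[2,0,0],0],[[0.7,0,2],0],[[0,0,3],0],[[0,0,3],0],[[0,0,3],0]]}}

```text
time_s: 5.08
position: [0.4898, -0.179, 0.0457]
tcp_rot: [[-0.444, 0.895, 0.051], [0.896, 0.445, -0.007], [-0.029, 0.042, -0.999]]
force: [0.2, -0.2, 0.3]
opening: 0.005
```

```bash
python3 plan.py 488.5 -180 44 116.2; python3 - <<'E'
from rig import *
from h import *
c=capture("wrist"); crop(c,f"pics/wrist_tip4.png",160,140,260,140,3)
c=capture("scene"); crop(c,f"pics/scene_tip4.png",130,160,100,90,7)
E
```

```text
t 5.08 pos [ 489.8 -179.    45.7] yaw 116.37 force [ 0.2 -0.2  0.3] open 0.005 tilt 2.94 j [ -33.   38.  107.    2.   32. -151.]
[[[-0.3, -1.6, 1.7], 0.003]]
```

View pics/wrist_tip4.png

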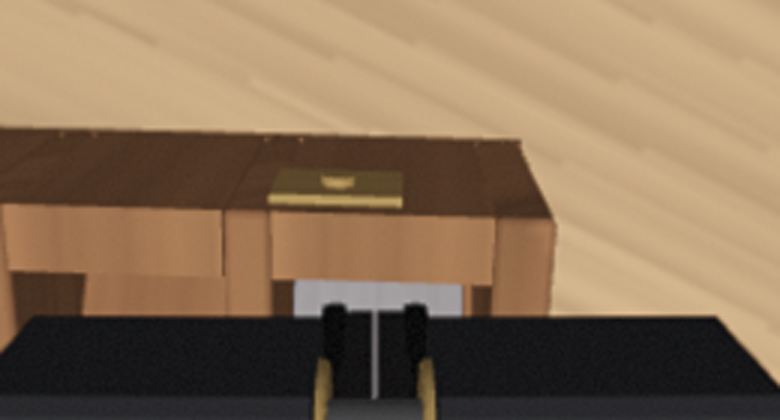

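View pics/scene_tip4.png

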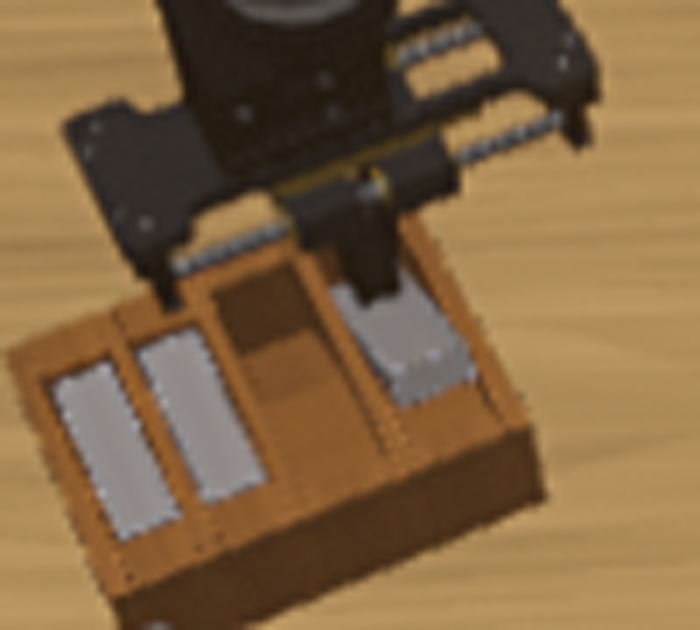

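The scene shows the bar tipping with its far end raised (crop 430,380), and it sits centred under the fingers. I'll press a little further, then lift off.

Request:
{"fn": "send_rows", "kwargs": {"motion": [[[0,-1,2],0],[[0,0,1],0],[[0,0,0],0],[[0,0,-6],0],[[0,0,-12],0]]}}

```text
time_s: 5.6
position: [0.487, -0.1788, 0.0611]
tcp_rot: [[-0.444, 0.895, 0.048], [0.896, 0.445, -0.005], [-0.026, 0.041, -0.999]]
force: [0.5, 0.1, -0.2]
opening: 0.004
```

Request:
{"fn": "send_rows", "kwargs": {"motion": [[[0,0,-20],0],[[0,0,-30],0],[[0,0,-30],0],[[0,0,-10],0],[[0,0,0],0]], "gripper": 0}}

```text
time_s: 6.02
position: [0.4825, -0.1785, 0.1562]
tcp_rot: [[-0.444, 0.895, 0.049], [0.896, 0.445, -0.005], [-0.026, 0.041, -0.999]]
force: [0.5, 1.0, -0.6]
opening: 0.3
```

```bash
python3 plan.py 488.5 -180 150 116.2; python3 - <<'E'
from rig import *
from h import *
c=capture("wrist"); cv2.imwrite("pics/w5.png",c["image"])
c=capture("scene"); crop(c,f"pics/scene5.png",130,160,100,90,7)
c=capture("top"); crop(c,f"pics/top5.png",340,175,110,90,7)
E
```

```text
t 6.02 pos [ 482.5 -178.5  156.2] yaw 116.36 force [ 0.5  1.  -0.6] open 0.300 tilt 2.81 j [ -34.   26.  104.    2.   47. -151.]
[[[-4.0, 4.7, 6.2], 0.003]]
```

View pics/w5.png

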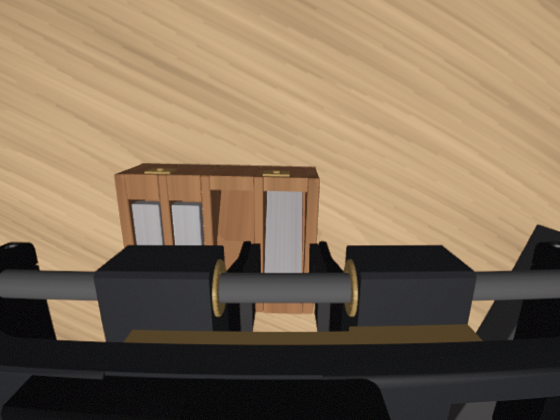

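View pics/scene5.png

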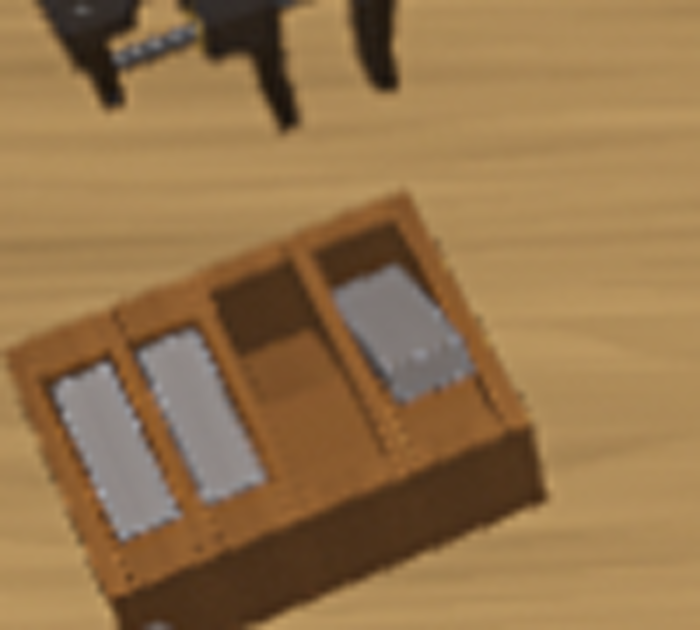

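View pics/top5.png

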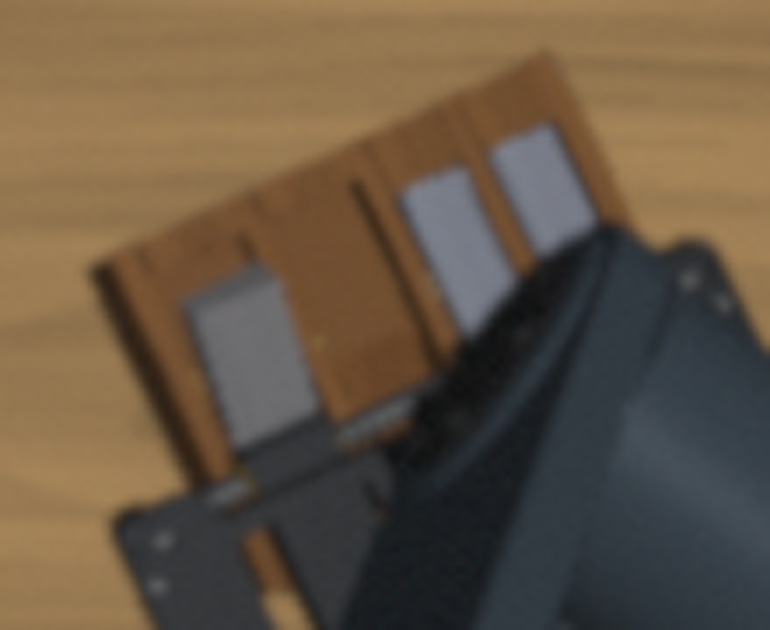

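The bar stays tilted, with the raised end face visible at scene crop (430,375) and top crop (228,285). Now I'll measure the raised end.

```bash
python3 - <<'E'
from rig import *
from h import *
c=capture("scene"); crop(c,f"pics/s6.png",174,190,28,32,18)
c=capture("top"); crop(c,f"pics/t6.png",360,206,34,34,18)
E
```

```text
(no output)
```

View pics/s6.png

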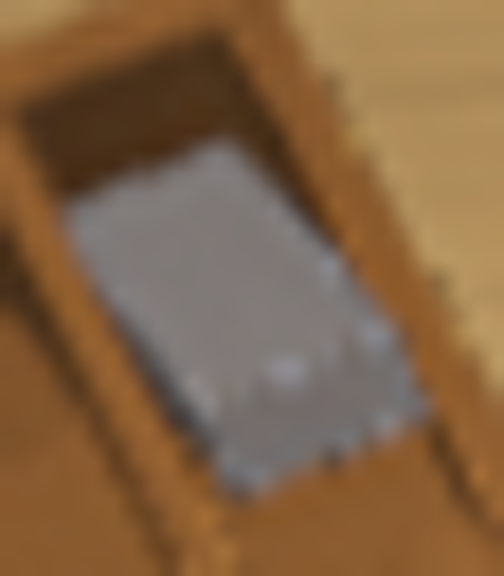

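View pics/t6.png

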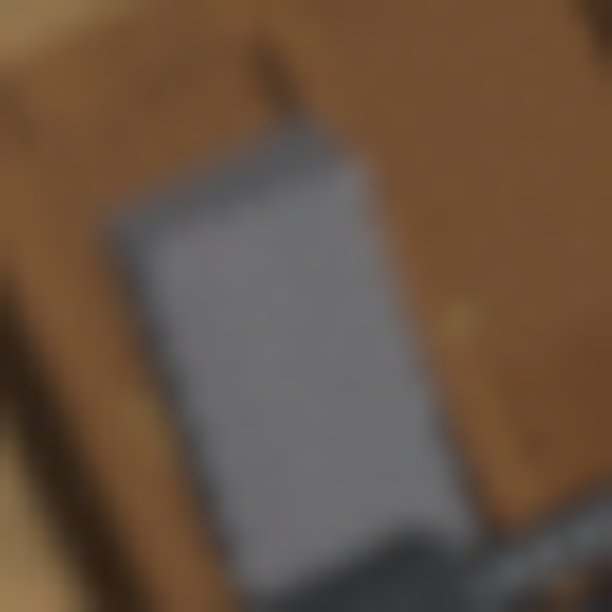

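```bash
python3 - <<'E'
from rig import *
from h import *
s=capture("scene"); t=capture("top")
S=lambda x,y:[174+(x+.5)/18-.5,190+(y+.5)/18-.5]
T=lambda x,y:[360+(x+.5)/18-.5,206+(y+.5)/18-.5]
pairs={"top+y":((140,243),(385,325)),"top-y":((368,157),(200,405)),"bot+y":((108,215),(425,402)),"bot-y":((305,110),(240,492))}
for k,(a,b) in pairs.items():
    x,r=tri([(t,T(*a)),(s,S(*b))]); 
    d=x[:2]-[.5222,-.1649]; c_,s_=np.cos(np.radians(26.19)),np.sin(np.radians(26.19))
    print(k,np.round(x*1e3,1),np.round(r[0],1),"tray-local",np.round([1e3*(d[0]*c_+d[1]*s_),1e3*(-d[0]*s_+d[1]*c_)],1))
# model: bar on ramp at 0.56 with slide u
th=.56
for sl in (0,4,8):
    # underside mid point along at crest(-2.5,40): centre of underside at crest + (2.5-sl)*dir
    dirx=np.array([np.cos(th),np.sin(th)]); n=np.array([-np.sin(th),np.cos(th)])
    b=np.array([-2.5,40])+ (2.5-sl+50)*dirx
    print(sl,"bot",b,"top",b+16*n)
E
```

```text
top+y [ 545.1 -137.2   84. ] 0.8 tray-local [32.8 14.7]
top-y [ 556.8 -165.8   82.2] 0.9 tray-local [ 30.7 -16.1]
bot+y [ 549.9 -134.1   71.1] 0.5 tray-local [38.5 15.4]
bot-y [ 564.2 -160.8   69.9] 0.3 tray-local [ 39.5 -14.8]
0 bot [41.98089333 67.88727539] top [33.48191416 81.44335717]
4 bot [38.59187288 65.7625306 ] top [30.09289372 79.31861238]
8 bot [35.20285244 63.63778581] top [26.70387327 77.19386758]
```

```bash
python3 plan.py 546.6 -151.2 110 116.2 15
```

```text
t 6.37 pos [ 480.6 -177.3  152.3] yaw 116.36 force [-0.6 -0.2 -0.4] open 0.618 tilt 2.40 j [ -34.   27.  104.    2.   47. -151.]
[[[-1.1, 12.8, 7.7], 0.003], [[-1.0, 12.8, 7.7], -0.0], [[-1.0, 12.8, 7.7], -0.0], [[-1.0, 12.8, 7.7], -0.0], [[-1.0, 12.8, 7.7], -0.0]]
[[[-0.5, 6.5, 3.9], -0.0]]
```

Request:
{"fn": "send_rows", "kwargs": {"motion": [[[-1,15,8],0],[[-1,15,8],0],[[-1,15,8],0],[[-1,14,8],0],[[0,8,4],0]], "gripper": 0.3}}

```text
time_s: 6.78
position: [0.5427, -0.1502, 0.1134]
tcp_rot: [[-0.441, 0.897, 0.034], [0.898, 0.441, 0.003], [-0.012, 0.032, -0.999]]
force: [-0.4, 0.4, -0.6]
opening: 0.701
```

```bash
python3 plan.py 546.6 -151.2 59 116.2 15;python3 - <<'E'
from rig import *
from h import *
c=capture("wrist"); cv2.imwrite("pics/w7.png",c["image"])
E
```

```text
t 6.78 pos [ 542.7 -150.2  113.4] yaw 116.15 force [-0.4  0.4 -0.6] open 0.701 tilt 1.95 j [ -27.   34.   98.    1.   47. -145.]
[[[-0.7, 0.8, 15.0], -0.001], [[-0.7, 0.8, 15.0], -0.0], [[-0.7, 0.8, 15.0], -0.0], [[-0.5, 0.5, 9.5], -0.0]]
```

View pics/w7.png

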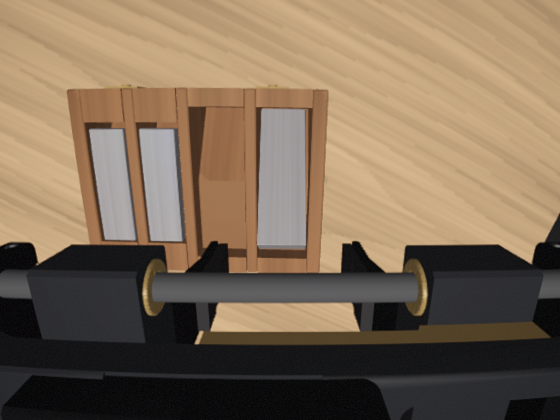

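Request:
{"fn": "send_rows", "kwargs": {"motion": [[[0,0,12],0],[[0,0,12],0],[[0,0,10],0],[[0,0,6],0],[[0,0,2],0]]}}

```text
time_s: 7.25
position: [0.5435, -0.149, 0.0675]
tcp_rot: [[-0.443, 0.896, 0.03], [0.896, 0.443, 0.005], [-0.009, 0.029, -1.0]]
force: [-0.9, 0.5, -0.2]
opening: 0.703
```

```bash
python3 plan.py 546.6 -151.2 59 116.2 15;python3 - <<'E'
from rig import *
from h import *
s=bot.read_state()
c=capture("wrist"); crop(c,"pics/w8.png",160,80,260,200,3); print(proj(c,s["position"]))
c=capture("scene"); crop(c,"pics/s8.png",140,140,100,90,7)
E
```

```text
t 7.25 pos [ 543.5 -149.    67.5] yaw 116.31 force [-0.9  0.5 -0.2] open 0.703 tilt 1.76 j [ -27.   38.   99.    2.   41. -145.]
[[[-3.4, 1.8, 8.5], 0.002]]
[[284.25990738 261.45597205]]
```

View pics/w8.png

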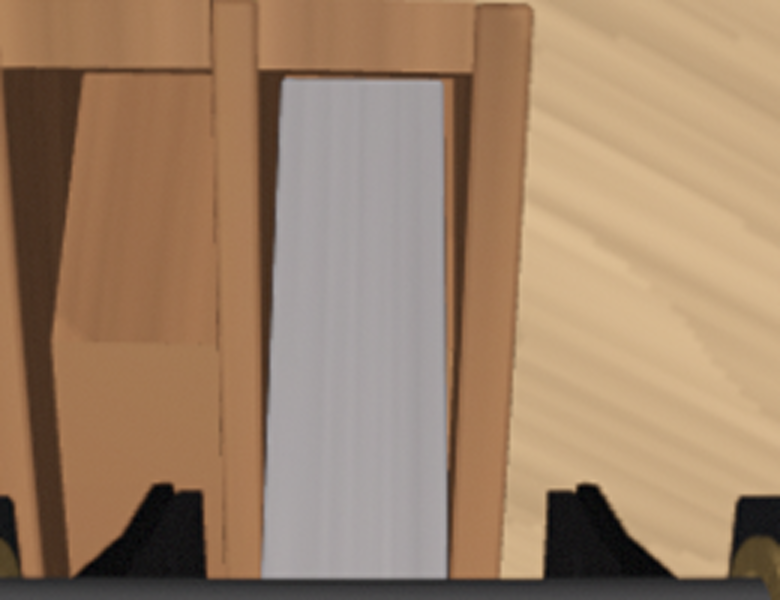

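View pics/s8.png

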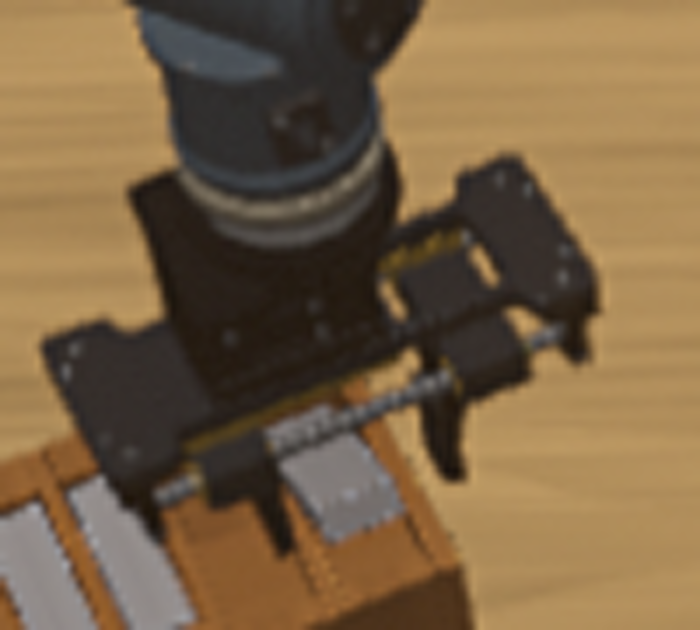

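Wrist crop: bar centre is at col 355 against finger centre 375, about 3 mm to the left. I'll shift −3 mm, descend and close.

Request:
{"fn": "send_rows", "kwargs": {"motion": [[[-3,0,3],0],[[0,0,4],0],[[0,0,1.5],0],[[0,0,0],0],[[0,0,0],0]]}}

```text
time_s: 7.77
position: [0.5466, -0.1532, 0.0608]
tcp_rot: [[-0.442, 0.896, 0.034], [0.897, 0.443, 0.003], [-0.013, 0.032, -0.999]]
force: [-0.4, -0.3, -0.1]
opening: 0.699
```

```bash
python3 plan.py 546.6 -151.2 59 116.2 15;python3 - <<'E'
from rig import *
from h import *
c=capture("wrist"); crop(c,"pics/w9.png",160,80,260,200,3)
E
```

```text
t 7.77 pos [ 546.6 -153.2   60.8] yaw 116.26 force [-0.4 -0.3 -0.1] open 0.699 tilt 1.98 j [ -28.   39.   99.    2.   41. -145.]
[[[1.8, 0.9, 1.8], 0.001]]
```

View pics/w9.png

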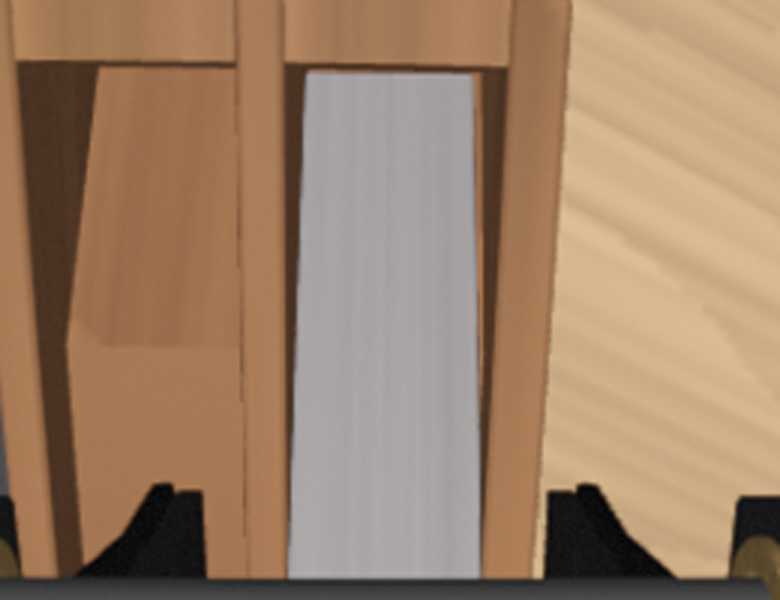

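Bar centre is now col 384 against 375, so +1.5 mm; then close.

Request:
{"fn": "send_rows", "kwargs": {"motion": [[[1.4,0,1],0],[[0,0,0],0],[[0,0,0],0],[[0,0,0],0],[[0,0,0],0]], "gripper": 0.9}}

```text
time_s: 8.23
position: [0.5462, -0.1517, 0.0604]
tcp_rot: [[-0.443, 0.896, 0.036], [0.897, 0.443, 0.002], [-0.014, 0.033, -0.999]]
force: [-0.8, -0.2, 0.3]
opening: 0.406
```

Request:
{"fn": "send_rows", "kwargs": {"motion": [[[0,0,0],0],[[0,0,0],0],[[0,0,0],0],[[0,0,0],0],[[0,0,0],0]]}}

```text
time_s: 8.65
position: [0.5461, -0.1517, 0.0603]
tcp_rot: [[-0.443, 0.896, 0.035], [0.896, 0.443, 0.002], [-0.014, 0.032, -0.999]]
force: [-0.3, -0.6, -0.7]
opening: 0.365
```

```bash
python3 plan.py 546.6 -151.2 59 116.2 15;python3 - <<'E'
from rig import *
from h import *
c=capture("wrist"); crop(c,"pics/w10.png",160,80,260,200,3)
c=capture("scene"); crop(c,"pics/s10.png",140,140,100,90,7)
E
```

```text
t 8.65 pos [ 546.1 -151.7   60.3] yaw 116.29 force [-0.3 -0.6 -0.7] open 0.365 tilt 2.02 j [ -27.   39.   99.    2.   40. -145.]
[[[0.2, 0.7, 1.3], 0.002]]
```

View pics/s10.png

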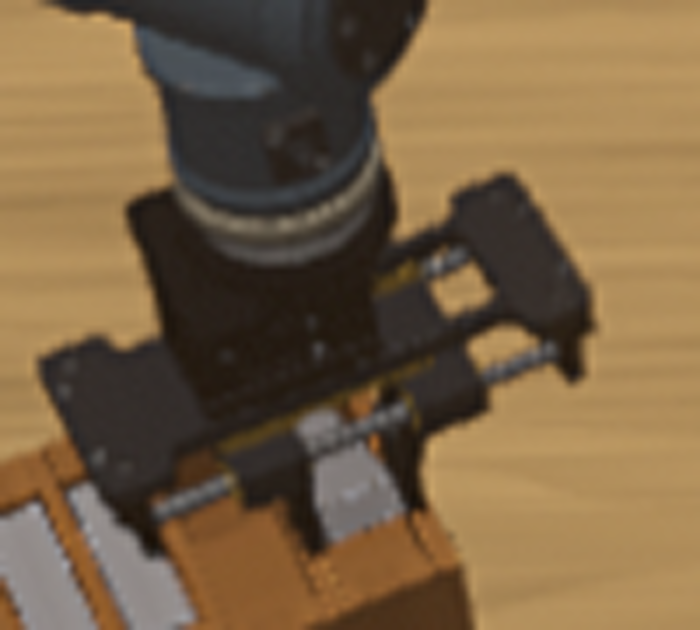

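View pics/w10.png

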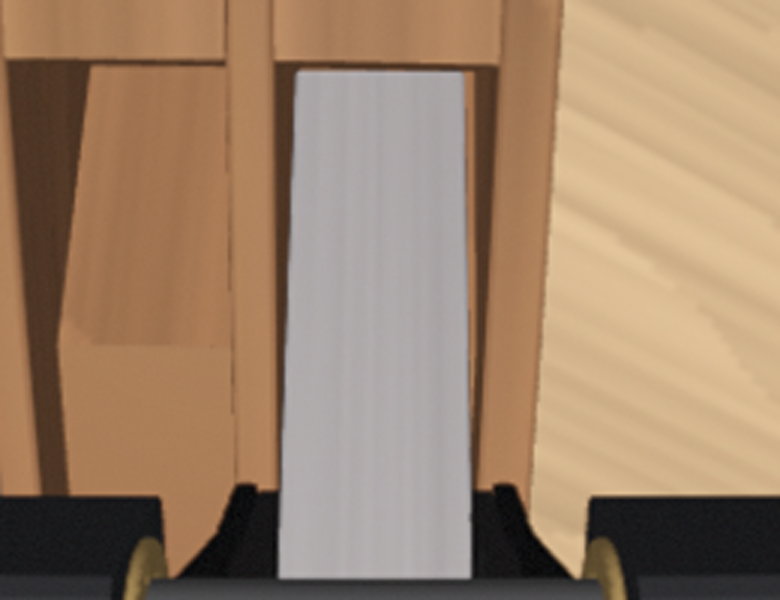

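Grip shows an opening of 31.8 mm, which matches the bar width, and both pads are on the raised end. Lifting.

Request:
{"fn": "send_rows", "kwargs": {"motion": [[[0,0,-4],0],[[0,0,-8],0],[[0,0,-10],0],[[0,0,-10],0],[[0,0,-12],0]]}}

```text
time_s: 9.17
position: [0.5426, -0.15, 0.1036]
tcp_rot: [[-0.441, 0.897, 0.03], [0.897, 0.441, 0.007], [-0.007, 0.03, -1.0]]
force: [-0.4, -0.7, -4.5]
opening: 0.367
```

Request:
{"fn": "send_rows", "kwargs": {"motion": [[[0,0,-14],0],[[0,0,-14],0],[[0,0,-14],0],[[0,0,-14],0],[[0,0,-8],0]]}}

```text
time_s: 9.58
position: [0.5379, -0.1498, 0.1751]
tcp_rot: [[-0.443, 0.896, 0.027], [0.897, 0.443, 0.007], [-0.006, 0.027, -1.0]]
force: [0.8, -0.1, -4.3]
opening: 0.364
```

```bash
python3 plan.py 546.6 -151.2 180 116.2 15;python3 - <<'E'
from rig import *
from h import *
c=capture("wrist"); cv2.imwrite("pics/w11.png",c["image"])
c=capture("scene"); crop(c,"pics/s11.png",120,110,120,120,5)
E
```

```text
t 9.58 pos [ 537.9 -149.8  175.1] yaw 116.27 force [ 0.8 -0.1 -4.3] open 0.364 tilt 1.58 j [ -28.   28.   96.    1.   55. -145.]
[[[-5.1, 7.1, -4.9], 0.001]]
```

View pics/s11.png

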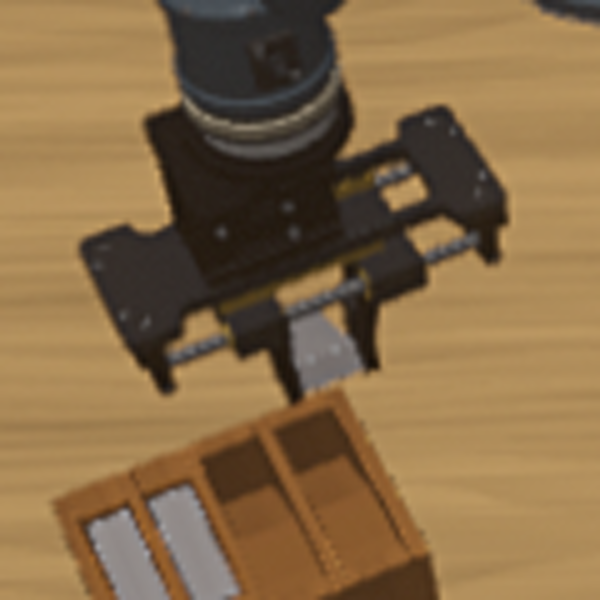

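View pics/w11.png

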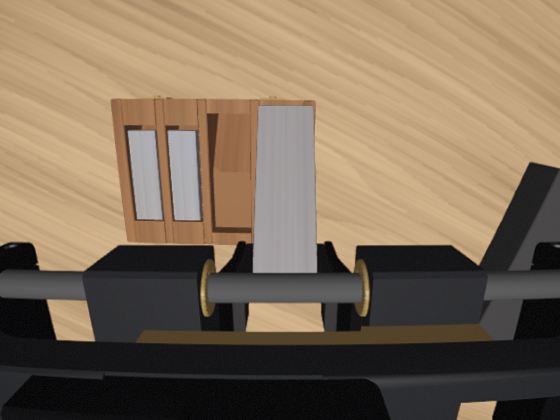

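Bar is lifted (about 4.3 N), still tilted about 0.55 rad in the grip, and the tray pocket is empty. Moving to above the plate.

```bash
python3 plan.py 515 159 150 87.8 24 2.5
```

```text
t 9.68 pos [ 538.6 -150.   175. ] yaw 116.27 force [ 1.2 -1.  -4.5] open 0.365 tilt 1.68 j [ -28.   28.   96.    1.   55. -145.]
[[[22.2, 8.9, 1.9], 0.044], [[22.6, 7.9, 1.9], 0.044], [[22.9, 7.0, 1.9], 0.044], [[23.2, 5.9, 1.9], 0.044], [[23.4, 4.9, 1.9], 0.044]]
[[[23.6, 3.9, 1.9], 0.044], [[23.7, 2.9, 1.9], 0.044], [[23.9, 1.8, 1.9], 0.044], [[23.9, 0.8, 1.9], 0.044], [[23.9, -0.3, 1.9], 0.044]]
[[[23.9, -1.3, 1.9], 0.044], [[23.8, -2.3, 1.9], 0.017], [[22.7, -2.6, 1.8], -0.0]]
```

Request:
{"fn": "send_rows", "kwargs": {"motion": [[[8,3,0],0.02],[[16,6,0],0.04],[[23,7,0],0.04],[[23,6,0],0.045],[[23,5,0],0.045]]}}

```text
time_s: 10.1
position: [0.5287, -0.0561, 0.1735]
tcp_rot: [[-0.25, 0.968, 0.028], [0.968, 0.25, 0.002], [-0.005, 0.028, -1.0]]
force: [0.1, 0.1, -4.7]
opening: 0.365
```

Request:
{"fn": "send_rows", "kwargs": {"motion": [[[24,4,0],0.045],[[24,3,0],0.045],[[24,2,0],0.045],[[24,1,0],0.045],[[24,0,0],0.045]]}}

```text
time_s: 10.52
position: [0.5147, 0.0695, 0.1698]
tcp_rot: [[-0.014, 1.0, 0.019], [1.0, 0.014, 0.003], [0.003, 0.019, -1.0]]
force: [0.6, 0.4, -3.5]
opening: 0.365
```

```bash
python3 plan.py 515 159 140 87.8 24 2.5
```

```text
t 10.52 pos [514.7  69.5 169.8] yaw 90.83 force [ 0.6  0.4 -3.5] open 0.365 tilt 1.08 j [ -5.  26. 101.   0.  52. -96.]
[[[22.8, 0.4, 7.6], 0.044], [[22.8, -0.6, 7.6], 0.009], [[22.8, -0.8, 7.6], -0.0], [[21.2, -0.7, 7.0], -0.0]]
```

Request:
{"fn": "send_rows", "kwargs": {"motion": [[[22,0,6],0.03],[[22,0,8],0.01],[[20,0,8],0],[[14,0,8],0],[[5,0,4],0]]}}

```text
time_s: 10.93
position: [0.5125, 0.1598, 0.1326]
tcp_rot: [[0.025, 1.0, 0.014], [1.0, -0.025, 0.003], [0.003, 0.014, -1.0]]
force: [-1.1, -0.5, -4.0]
opening: 0.364
```

```bash
python3 plan.py 515 159 120 87.8 24 2.5;python3 - <<'E'
from rig import *
from h import *
c=capture("wrist"); cv2.imwrite("pics/w12.png",c["image"])
c=capture("scene"); crop(c,"pics/s12.png",250,90,150,120,5)
c=capture("top"); crop(c,"pics/t12.png",155,170,135,135,4)
E
```

```text
t 10.93 pos [512.5 159.8 132.6] yaw 88.57 force [-1.1 -0.5 -4. ] open 0.364 tilt 0.80 j [  5.  31. 100.   0.  48. -83.]
[[[-0.7, 2.6, 12.6], 0.013]]
```

View pics/s12.png

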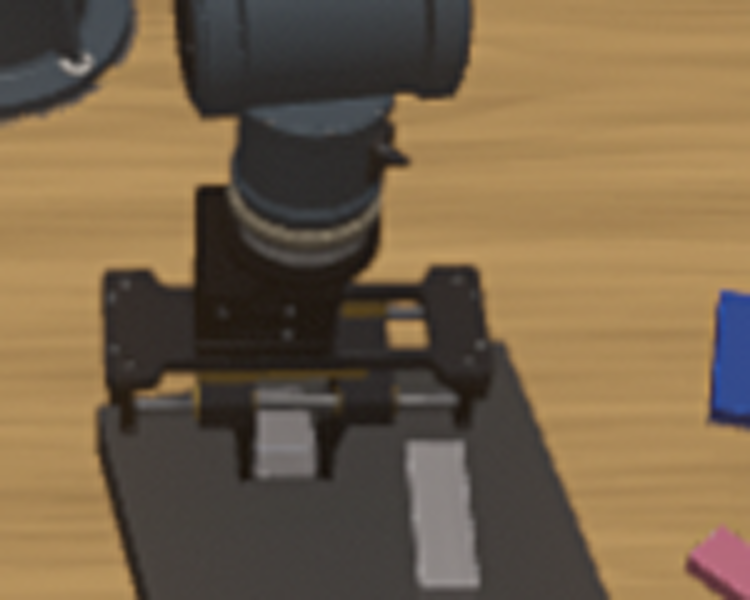

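View pics/w12.png

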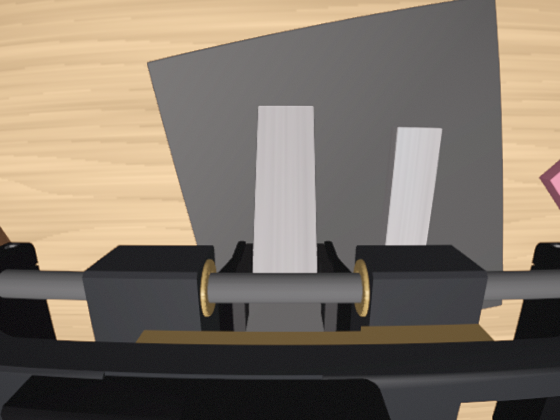

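View pics/t12.png

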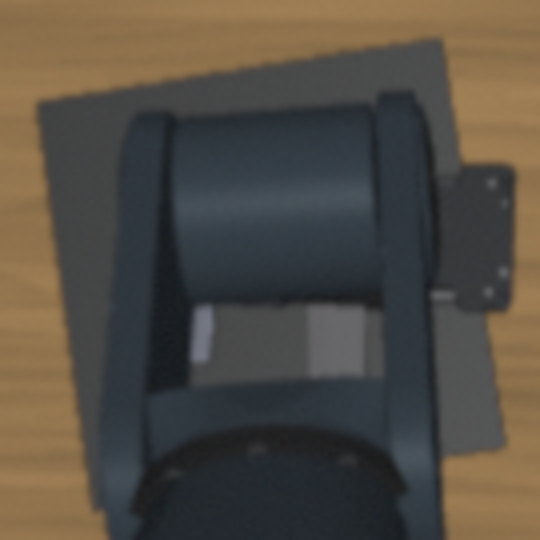

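Wrist and scene show the bar held tilted over the plate's free side, with the mate at scene crop (445,510), clear of the fingers. Lowering to first contact.

Request:
{"fn": "send_rows", "kwargs": {"motion": [[[-0.5,2,7],0.013],[[0,0,7],0],[[0,0,6],0],[[0,0,4],0],[[0,0,3],0]]}}

```text
time_s: 11.5
position: [0.5179, 0.1529, 0.1055]
tcp_rot: [[0.045, 0.999, 0.018], [0.999, -0.045, 0.0], [0.001, 0.018, -1.0]]
force: [-0.4, -0.2, -4.5]
opening: 0.363
```

```bash
python3 plan.py 515 159 97 87.8 24 2.5
```

```text
t 11.50 pos [517.9 152.9 105.5] yaw 87.43 force [-0.4 -0.2 -4.5] open 0.363 tilt 1.04 j [  5.  33. 101.  -0.  45. -83.]
[[[6.0, -3.2, 8.5], -0.006]]
```

Request:
{"fn": "send_rows", "kwargs": {"motion": [[[5,-2,1],-0.005],[[1,0,2],0],[[0,0,2],0],[[0,0,2],0],[[0,0,2],0]]}}

```text
time_s: 11.92
position: [0.5172, 0.1587, 0.0959]
tcp_rot: [[0.04, 0.999, 0.02], [0.999, -0.04, 0.0], [0.001, 0.02, -1.0]]
force: [1.3, -0.5, 2.4]
opening: 0.368
```

```bash
python3 plan.py 515 159 92 87.8 24 2.5; python3 - <<'E'
from rig import *
from h import *
c=capture("wrist"); cv2.imwrite("pics/w13.png",c["image"])
K,d,R,t=P(c)
s=bot.read_state()
# near end top edge pixel ; intersect with heights
for z in (.060,.066,.07): print(z,onz(c,[285,106],z)*1e3)
E
```

```text
t 11.92 pos [517.2 158.7  95.9] yaw 87.68 force [ 1.3 -0.5  2.4] open 0.368 tilt 1.13 j [  5.  34. 101.  -0.  43. -82.]
[[[0.2, -2.3, 3.9], -0.002]]
0.06 [436.79352041 162.32687793  60.        ]
0.066 [436.96504603 162.305941    66.        ]
0.07 [437.07939643 162.29198304  70.        ]
```

View pics/w13.png

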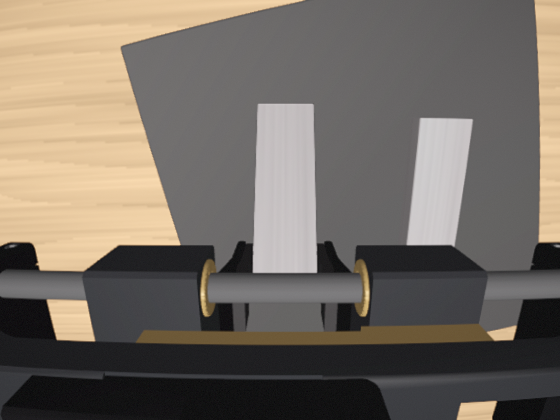

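First contact came at TCP z ≈ 97 mm, as predicted, and the force went from −4.5 to +2.4 N. Rolling the bar down along its arc.

Request:
{"fn": "send_rows", "kwargs": {"motion": [[[0,2,3],0],[[0,2,3],0],[[0,2,3],0],[[0,1.5,3],0],[[0,1.5,3],0]]}}

```text
time_s: 12.38
position: [0.5263, 0.1587, 0.0816]
tcp_rot: [[0.041, 0.999, 0.018], [0.999, -0.041, 0.001], [0.001, 0.018, -1.0]]
force: [-1.5, -1.1, -0.4]
opening: 0.365
```

```bash
python3 plan.py 525 158.7 80 87.8 24 2.5
```

```text
t 12.38 pos [526.3 158.7  81.6] yaw 87.66 force [-1.5 -1.1 -0.4] open 0.365 tilt 1.04 j [  5.  36. 100.  -0.  42. -82.]
[[[-0.0, -1.3, 1.6], -0.002]]
```

Request:
{"fn": "send_rows", "kwargs": {"motion": [[[0,1.2,3],0],[[0,1.2,3],0],[[0,1,3],0],[[0,1,3],0],[[0,0.8,3],0]]}}

```text
time_s: 12.8
position: [0.5329, 0.1584, 0.0648]
tcp_rot: [[0.041, 0.999, 0.018], [0.999, -0.041, 0.001], [0.001, 0.018, -1.0]]
force: [-1.0, 0.1, 0.7]
opening: 0.362
```

```bash
python3 plan.py 532 158.7 60 87.8 24 2.5;python3 - <<'E'
from rig import *
from h import *
c=capture("wrist"); cv2.imwrite("pics/w14.png",c["image"])
c=capture("scene"); crop(c,"pics/s14.png",260,130,110,90,6)
E
```

```text
t 12.80 pos [532.9 158.4  64.8] yaw 87.65 force [-1.   0.1  0.7] open 0.362 tilt 1.05 j [  5.  38. 100.  -0.  41. -83.]
[[[0.3, -0.9, 4.8], -0.003]]
```

View pics/w14.png

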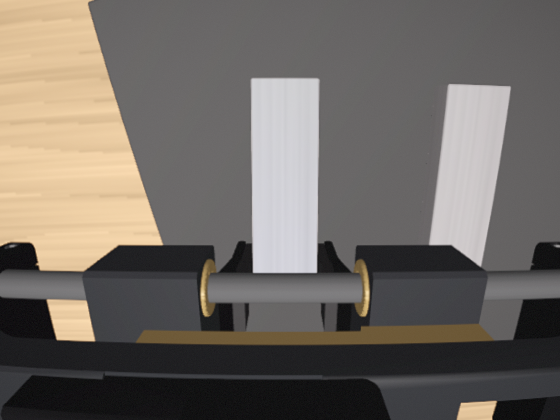

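View pics/s14.png

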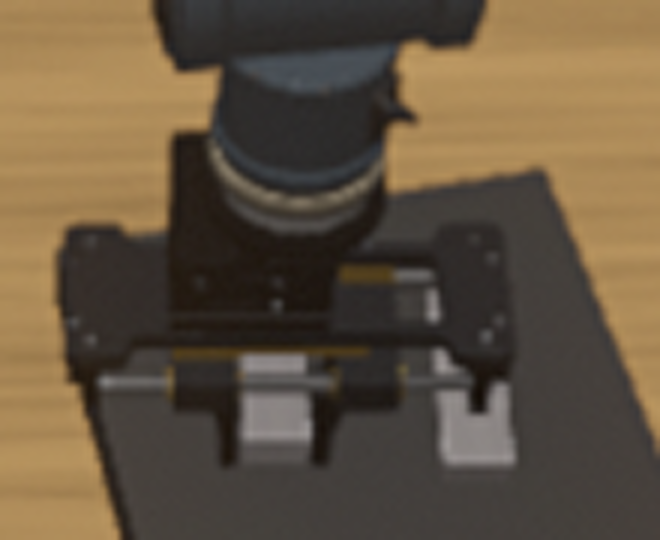

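The bar pivots down smoothly (now about 10°). I'll continue to just above the plate.

Request:
{"fn": "send_rows", "kwargs": {"motion": [[[0,0.6,3],0],[[0,0.5,3],0],[[0,0.4,3],0],[[0,0.2,2],0],[[0,0,1],0]]}}

```text
time_s: 13.32
position: [0.5355, 0.1583, 0.0518]
tcp_rot: [[0.041, 0.999, 0.019], [0.999, -0.041, 0.001], [0.001, 0.019, -1.0]]
force: [1.1, -0.3, 1.1]
opening: 0.363
```

```bash
python3 plan.py 532 158.7 51 87.8 24 2.5
```

```text
t 13.32 pos [535.5 158.3  51.8] yaw 87.65 force [ 1.1 -0.3  1.1] open 0.363 tilt 1.11 j [  5.  39. 100.  -0.  40. -83.]
[[[0.3, -3.5, 0.8], -0.003]]
```

Request:
{"fn": "send_rows", "kwargs": {"motion": [[[0,0,1],0],[[0,0,0.6],0],[[0,0,0],0],[[0,0,0],0],[[0,0,0],0]]}}

```text
time_s: 13.73
position: [0.5357, 0.1583, 0.0508]
tcp_rot: [[0.041, 0.999, 0.02], [0.999, -0.041, 0.001], [0.001, 0.02, -1.0]]
force: [0.8, -0.3, 0.0]
opening: 0.364
```

```bash
python3 plan.py 532 158.7 51 87.8 24 2.5;python3 - <<'E'
from rig import *
from h import *
c=capture("wrist"); cv2.imwrite("pics/w15.png",c["image"])
c=capture("scene"); crop(c,"pics/s15.png",285,180,60,40,12)
E
```

```text
t 13.73 pos [535.7 158.3  50.8] yaw 87.66 force [ 0.8 -0.3  0. ] open 0.364 tilt 1.14 j [  5.  39. 100.  -0.  39. -83.]
[[[0.3, -3.7, -0.2], -0.002]]
```

View pics/s15.png

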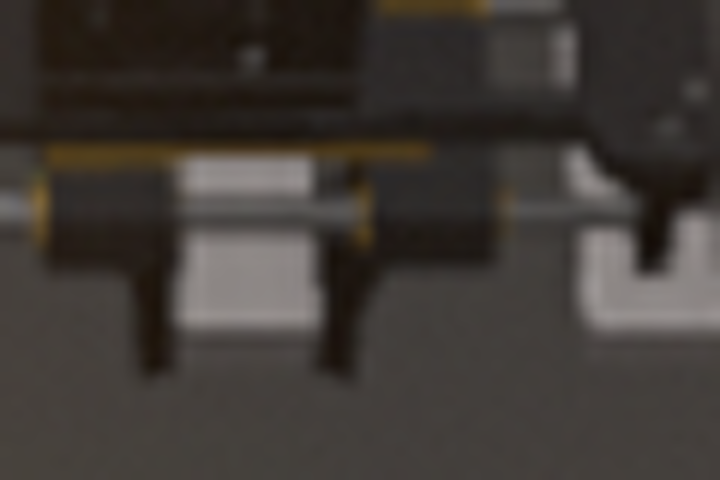

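View pics/w15.png

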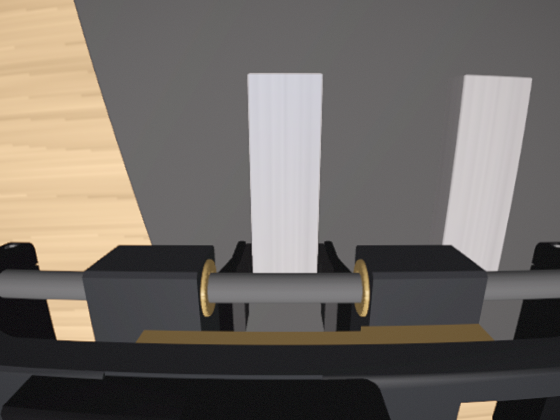

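Scene crop shows the bar's far end level with the mate's (row 330). In the wrist picture the near end looks wider (248–322) than the mate's (463–528), so I'll check flatness by projection before releasing.

```bash
python3 - <<'E'
from rig import *
from h import *
c=capture("wrist")
print("mate",proj(c,rect(.4965,.2519,.066,np.radians(-2.2)))[2:])
for z in (.066,.076,.086): print(z,proj(c,rect(.495,.160,z,np.radians(-2.2)))[2:])
K,d,R,t=P(c); print(-R.T@t, R[2])
crop(c,"pics/w15c.png",235,60,320,200,2)
E
```

```text
mate [[463.04933976  74.47536086]
 [532.41048728  77.45413219]]
0.066 [[245.77157223  77.34642682]
 [322.63198522  77.07951728]]
0.076 [[242.84567171  74.4082607 ]
 [325.5810844   74.12163171]]
0.086 [[239.4368668   70.98820373]
 [329.01684707  70.67874512]]
[0.46078582 0.16119081 0.21012232] [ 0.28036262 -0.01039176 -0.95983791]
```

View pics/w15c.png

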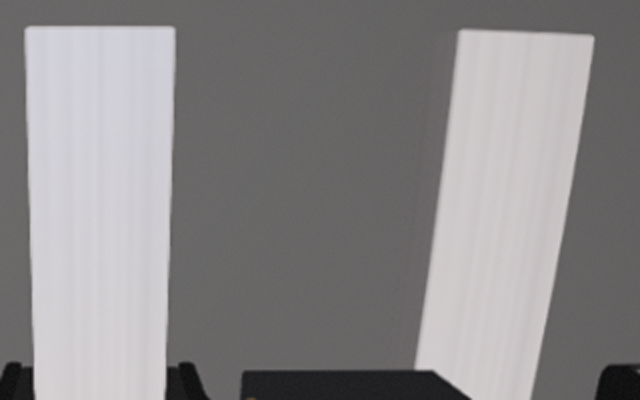

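The predicted widths for a flat bar (77 and 69 px) match the observed ones (75 and 67) in ratio, so the bar is flat at the mate's height. Releasing.

Request:
{"fn": "send_rows", "kwargs": {"motion": [[[0,0,0],0],[[0,0,0],0],[[0,0,0],0],[[0,0,0],0],[[0,0,0],0]], "gripper": 0.45}}

```text
time_s: 14.3
position: [0.5366, 0.1586, 0.0507]
tcp_rot: [[0.041, 0.999, 0.022], [0.999, -0.041, 0.001], [0.002, 0.022, -1.0]]
force: [0.8, 1.0, 0.3]
opening: 0.54
```

Request:
{"fn": "send_rows", "kwargs": {"motion": [[[0,0,-5],0],[[0,0,-15],0],[[0,0,-25],0],[[0,0,-30],0],[[0,0,-30],0]]}}

```text
time_s: 14.72
position: [0.5292, 0.1576, 0.153]
tcp_rot: [[0.041, 0.999, 0.005], [0.999, -0.041, -0.001], [-0.001, 0.005, -1.0]]
force: [0.8, -0.5, -0.4]
opening: 0.547
```

Request:
{"fn": "send_rows", "kwargs": {"motion": [[[-25,-20,-20],0],[[-38,-10,-10],0],[[-38,-10,0],0],[[-38,-10,0],0],[[-38,-10,0],0]]}}

```text
time_s: 15.13
position: [0.4686, -0.0159, 0.1935]
tcp_rot: [[0.026, 0.999, 0.031], [1.0, -0.026, -0.001], [0.0, 0.031, -1.0]]
force: [0.7, -0.1, -0.4]
opening: 0.551
```

Request:
{"fn": "send_rows", "kwargs": {"motion": [[[-35,0,0],0],[[-30,0,0],0],[[-20,0,0],0],[[-10,0,0],0],[[0,0,0],0]]}}

```text
time_s: 15.55
position: [0.4625, -0.1223, 0.1966]
tcp_rot: [[0.035, 0.999, 0.035], [0.999, -0.034, -0.006], [-0.004, 0.035, -0.999]]
force: [-0.2, 0.0, -0.4]
opening: 0.553
```

```bash
python3 plan.py 532 158.7 51 87.8 24 2.5;python3 - <<'E'
from rig import *
from h import *
c=capture("top"); cv2.imwrite("pics/t16.png",c["image"])
c=capture("scene"); cv2.imwrite("pics/s16.png",c["image"])
E
```

```text
t 15.55 pos [ 462.5 -122.3  196.6] yaw 88.02 force [-0.2  0.  -0.4] open 0.553 tilt 2.02 j [ -29.   20.  106.    1.   52. -117.]
[[[21.0, 4.4, 10.8], 0.004], [[21.0, 4.3, 10.8], -0.0], [[21.0, 4.3, 10.8], -0.0], [[21.0, 4.3, 10.8], -0.0], [[21.0, 4.3, 10.8], -0.0]]
[[[21.0, 4.3, 10.8], -0.0], [[21.0, 4.3, 10.8], -0.0], [[21.0, 4.3, 10.8], -0.0], [[21.0, 4.3, 10.8], -0.0], [[21.0, 4.3, 10.8], -0.0]]
[[[21.0, 4.3, 10.8], -0.0], [[21.0, 4.3, 10.8], -0.0], [[21.0, 4.3, 10.8], -0.0], [[10.5, 2.2, 5.4], -0.0]]
```

View pics/t16.png

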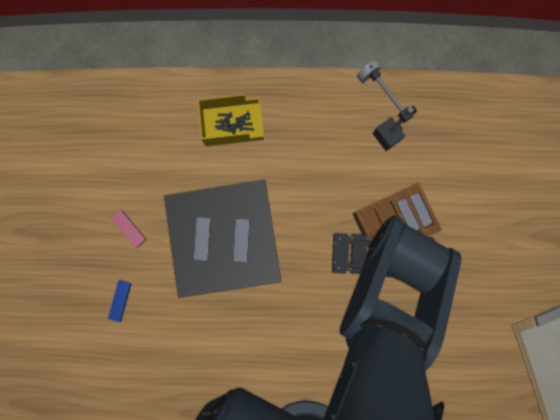

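View pics/s16.png

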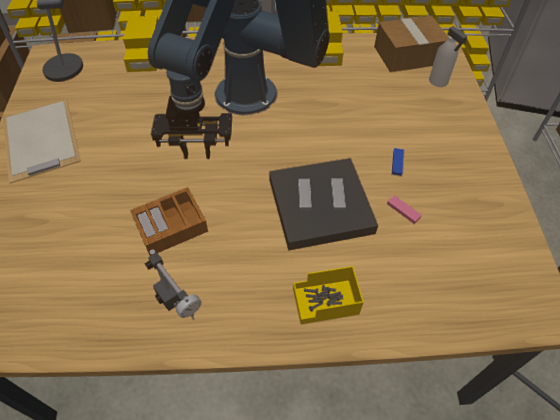

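Both bars now lie on the plate side by side: top (202,239) and (241,241), scene (338,192) and (305,193). Everything else is unmoved. Measuring.

```bash
sed -i '/^do(/d' m1.py; cat >> m1.py <<'E'
do("mate",[202,238],[338,192],[.4965,.2519,.066,-.04])
do("bar",[241,240],[305,193],[.496,.160,.066,-.04])
E
python3 m1.py
```

```text
mate corners [[547.7, 266.0, 64.4], [545.2, 234.7, 63.0], [445.3, 237.6, 66.0], [447.9, 269.2, 67.4]] res [np.float64(0.4), np.float64(0.0), np.float64(0.1), np.float64(0.4)]
 len 99.9012995996387 99.95317185682661 wid 31.387017096749194 31.758066649994227 zmean 65.17667457676197
 fit [496.5 251.9  65.1] -2.160231477486196 px [-0.24, 0.22, 0.19, -0.35, 0.03, -0.24, -0.25, 0.31, -0.15, -0.34, -0.15, -0.27, 0.08, 0.34, -0.1, 0.3]
 top only [496.4 251.6] -2.2937250243580247
 scene only [497.1 251.9] -1.9867117997789026
bar corners [[544.3, 172.2, 66.5], [543.2, 141.2, 66.8], [443.0, 144.7, 65.8], [445.3, 176.5, 66.9]] res [np.float64(0.5), np.float64(0.7), np.float64(0.6), np.float64(0.3)]
 len 99.15102022281117 100.30731030551387 wid 31.033695444533347 31.90113142150835 zmean 66.48194760304446
 fit [493.9 158.7  66.4] -2.3802915120130264 px [-0.36, -0.11, -0.05, -0.01, 0.26, -0.13, -0.19, 0.26, -0.04, 0.08, -0.5, 0.12, 0.24, -0.06, -0.07, -0.08]
 top only [494.  158.5] -2.7512550003220038
 scene only [493.6 159. ] -1.8615830369428636
```

Centre lines are 93.2 mm apart (gap about 61 mm), ends are level within about 1 mm, the angle differs by 0.2°, and the bar's top is at 66 mm, so it lies flat. No correction is needed.

```bash
python3 -c "
from rig import bot
print(bot.hand_in())"
```

```text
the job is handed in; nothing more can be done
None
```

The larger parallel now lies flat on the granite plate beside its mate, and the job is handed in at about 16 s of the 58 s allowed.

**What I did:** I pressed the end nearer the robot down with the shut gripper, and the bar stayed tilted when I let go. I took it by the raised end, lifted it and carried it over the plate. There I set its low end down, lowered it along its arc until flat, and only then released it. It went on the side with more of the plate.

**Final check from two cameras:**

| Measure | Result |
|---|---|
| Gap between the bars | about 61 mm (centre lines 93.2 mm apart) |
| Ends level | within about 1 mm |
| Angle between the bars | about 0.2° (0.1–0.5° with each camera alone) |
| Height of the bar's top | 66.4 mm, so it lies flat |

- **Other things:** The mate measured the same place before and after. The short parallels, indicator, bin and look-alikes looked unmoved in the pictures.
- **Forces:** No reading went above about 5 N, as reported at the end of each move.
- **Disagreements:** The wrist camera differed from the two fixed cameras by about 3–4 mm, so I lined up the grasp by eye in the wrist picture. The tool also drifted up to 3° from vertical, with no visible effect on the result.

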